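Clear broken porcelain from under the evaporator head

ROBOT

A 7-joint arm with a two-finger parallel gripper is mounted at the origin on the work surface. World frame = base frame: x ahead of the robot, y to its left, z up, the work surface at z = 0. Lengths are in m, angles in rad, forces in N, time in s.
With the tool pointing down it reaches from about 0.4 to 0.85 m from the base axis. Payload 4.5 kg.
Tool frame: the origin (TCP) lies at the very end of the fingers, on their centre line; the grasp point (between the pads) lies 19 mm behind it (r.pinch_z is the distance from the TCP to the grasp point, in m); x points along the fingers, y is the direction in which the jaws open and shut, and the axes are right-handed (so a half turn about x gives the same grasp; the last joint's range is limited). The gripper opens to 88 mm and grips with 3 to 60 N. Pads are 18 mm wide; open, the fingers measure 123 mm over their backs; the gripper's body (75 mm by 187 mm) begins 45 mm behind the grasp point.
Start: joints at [1.182, 0.689, -0.195, 1.565, 0.157, 0.902, -0.215], TCP at [0.256, -0.57, 0.239] pointing down, gripper open.
Joint ranges: [-3.01, 3.01], [-0.46, 2.08], [-1.47, 1.51], [0.13, 2.56], [-1, 4.14], [0.04, 2.09], [-2.66, 2.66]. Speed limits (rad/s): [2.57, 2.57, 3.14, 3.14, 3.14, 3.14, 3.14].

INTERFACE

Orientations are given as a unit quaternion [x, y, z, w].
In Python, from plant import telemetry, cams, job, r gives the robot as it stands.
- The arm moves only by the tool send_rows, never from a script. Its argument "commands" is one flat list of numbers, 7 for each row, row after row: the shift along the world's x, y, z as a fraction of full scale, then the turn, a rotation vector about the world's x, y, z as a fraction of full scale, then the closure, from 0 (fully open) to 1 (shut). In form: [dx, dy, dz, wx, wy, wz, claw, dx, dy, dz, wx, wy, wz, claw, ...]. A call has 1 to 12 rows; each row shifts and turns the pose as measured when the row begins; what a row does not reach is not made up. Full scale, the value 1, is 250 mm for a shift and 90 degrees for a turn. A row lasts 1/10 s, in which the tool goes at most 50 mm and 8.59 degrees, less where a joint would pass 70% of its speed; a pose out of reach is approached as far as the arm can. A call with a number of a shift or a turn outside -1 to 1 is refused whole. A call with a gripper value outside its range is refused whole. The fingers move at their own pace and stop on an object; "newtons" is the grip in N (left out, the last holds). Time passes only in rows, so rows that do not move let the fingers close. It gives the time, the measured TCP pose, the force and the opening at its end, in the units of the state.
- telemetry.get_state(): the state, without advancing time (a new reading comes with each control period).
- cams.snapshot(name): name is "scene" or "top" or "wrist"; returns a dict with "image" (420x560x3 uint8, blue, green, red), "intrinsics" (3x3 intrinsics, pixels), "world_to_cam" (4x4, takes a point from world to camera coordinates). Camera axes: x right, y down, z forward; pixel columns grow to the right and rows downward; lengths in m; the calibration is good to about 2 mm. A picture is of the moment at which its call begins. There is no depth.
- job.finish_job(): hands the job in, once; it reports no verdict.
The state is a dict: "clock": time; "q": joint angles; "qd": joint speeds; "joint_torque": joint torques, N m; "tool_pos": TCP position; "eef_rot": TCP orientation; "contact_force": force on the tool from outside, world axes, zero at the start; "moment": the same for the moment, N m; "opening": opening from 0.0 (shut) to 1.0 (fully open).
Only numpy, scipy, OpenCV 4.12 (cv2) and the standard library are available. Lean on these libraries where they do the work, as an engineer would, in place of code of your own. Each camera call takes 0.05 s, during which the arm holds its last target.

TASK

A porcelain mortar has broken on the plate of the blow-down evaporator. Lift the needle head by its handle until the pawl holds it on the fourth notch or higher, then take the scraper and push all five pieces off the plate into the yellow tray, never touching the sharp pieces with the fingers. Stand the scraper back on its green mat, press the red pawl lever so that the head sinks fully down again, and leave the other things on the bench where they are.

Things in the scene. Friction and masses are not known exactly. Their poses are not given: they have to be found in the camera images.
- plate_top (a point): centre of the upper face of the evaporator's dark flat plate, 75 mm above the bench; 150 mm (x) by 214 mm (y), no lip. The evaporator is fixed. This point's axes are its axes: x away from the robot (towards the column behind the plate), y to the robot's left, z up. At first the pieces lie within 60 mm of this point in x and 82 mm in y
- head (a joint): height of the needle head, m: 0 fully down, 0.108 end stop. It slides straight up; the sprung pawl catches it at 0.02, 0.04, 0.06, 0.08 and 0.10 (lift it 3 mm past a notch and it drops back onto it). Lifting takes about 7 N, plus 5 N per 0.1 m/s. With the pawl lifted it sinks by itself at about 0.14 m/s
- head_handle (a point): middle of the black lifting handle on the head, 205 mm above the bench when down: a bar 90 mm long (x), 16 mm wide (y), 14 mm high, 33 mm of space under it. Axes as plate_top. The aluminium head below it is 110 (x) x 64 (y) x 35 mm and reaches from 50 mm before to 60 mm behind the plate's centre; when down its underside is 55 mm and its eight needles' tips 20 mm above the plate
- pawl (a joint): angle of the sprung pawl, rad: 0 engaged, 0.35 end stop. Pressing down the pad of its red lever lifts it out of the column's teeth, clear from about 0.2; about 3 N at the pad; it springs back when let go
- lever_pad (a point): middle of the upper face of the red pad (26 mm in x, 32 mm in y) at the end of the pawl lever: 97 mm behind (+x) and 144 mm left (+y) of the plate's centre, 112 mm above the bench. It swings down about a pin 114 mm to its right; pressed down by 33 mm the pawl is fully clear
- scraper_grip (a point): grip point on the axis of the scraper's handle. Scraper: blue block on a black rubber foot, 130 (x) x 36 (y) x 30 mm, standing on its foot, 0.18 kg; its straight handle, 20 mm wide (y) and 22 mm thick, rises raked back 45 degrees towards -x, to 120 mm up. The point is 67 mm behind (-x) the foot's middle, 85 mm above its underside, 40 mm short of the handle's end. z up
- scraper_foot (a point): middle of the underside of the scraper's foot; axes as scraper_grip: x along the block, away from the handle's end, z up
- mat_top (a point): centre of the upper face of the fixed green mat on which the scraper stands lengthwise (its x along the mat's x), 190 mm (x) by 85 mm (y), 4 mm thick; to the left or right of the evaporator
- tray_in (a point): centre of the inner floor, 4 mm above the bench, of the fixed yellow waste tray: 150 mm (x) by 130 mm (y) outside, walls 4 mm, rim 55 mm above the bench. It stands close on the left or the right of the evaporator, its near rim under the plate's overhanging edge; axes as plate_top
- rack: grey vial rack on the other side of the evaporator, 150 x 85 mm, vial caps 47 mm above the bench, fixed
- carton: cardboard carton, 130 x 80 x 55 mm, on the side away from the mat, fixed
- shard1: piece 1 of 5 of the broken white porcelain mortar, about 36 x 25 mm, 9 mm thick, loose, 13 g; origin at the centre of its underside
- shard2: piece 2 of 5 of the broken white porcelain mortar, about 36 x 25 mm, 9 mm thick, loose, 13 g; origin at the centre of its underside
- shard3: piece 3 of 5 of the broken white porcelain mortar, about 36 x 25 mm, 9 mm thick, loose, 13 g; origin at the centre of its underside
- shard4: piece 4 of 5 of the broken white porcelain mortar, about 36 x 25 mm, 9 mm thick, loose, 13 g; origin at the centre of its underside
- shard5: piece 5 of 5 of the broken white porcelain mortar, about 36 x 25 mm, 9 mm thick, loose, 13 g; origin at the centre of its underside
- solvent: amber solvent bottle with a blue cap, 68 mm across, 170 mm tall, loose; origin at the centre of its underside
- jar: glass jar with a white lid, 72 mm across, 85 mm tall, loose; origin at the centre of its underside
- beaker: empty glass beaker, 74 mm across, 95 mm tall, loose; origin at the centre of its underside
- dish: whole white porcelain dish, 100 mm across, 35 mm tall, loose; origin at the centre of its underside
- crimper: hand crimper with two red handles, lying, 200 mm long, 45 mm wide, 22 mm tall, loose; origin at the centre of its underside
Mind the look-alikes: they are no part of the job. What is meant by the part that bears scraper_grip is not purple, and is the larger of those in its own colour. Of the things that look like the part that bears mat_top, the larger one is meant.

How it is judged:
By the outcome, as a careful person would: the job done as asked, in the order asked, and still so for the second after the job is handed in, with the robot touching nothing.
It also fails if it takes over 72 s, if anything falls off the work surface, if the arm or the gripper's body presses on something with over 40 N, if the wrist force passes 120 N, or if a joint passes its speed limit or range.

## Working session

There is one attempt and no reset: what is moved stays moved. The work goes in short steps, Python scripts to look and compute and a tool call to move; the robot and the scene stay as the last step left them, time stands still between calls to the robot, and variables do not carry over. Pictures are saved under pics/ and viewed, and the job is handed in when it is done.

Besides the shell and the picture viewer there is one more tool, called by a JSON object that holds its "op" and its "data", one argument or row to a line. send_rows: Moves the arm, as the interface text tells. Its arguments: {"type":"object","properties":{"commands":{"type":"array"},"newtons":{"type":"number"}},"required":["commands"]}

```bash
ls; mkdir -p pics; python3 - <<'E'
from plant import telemetry, cams, job, r
import cv2
s=telemetry.get_state()
print({k:s[k] for k in ('clock','tool_pos','eef_rot','contact_force','opening')}, r.pinch_z)
for n in('scene','top','wrist'):
    d=cams.snapshot(n); cv2.imwrite(f'pics/{n}0.png',d['image']); print(n,d['intrinsics'].tolist(),d['world_to_cam'].round(4).tolist())
E
```

```text
pics
{'clock': 0.0, 'tool_pos': array([ 0.25613628, -0.56941905,  0.23790003]), 'eef_rot': array([-0.69118597, -0.14901457,  0.6915349 , -0.1477704 ]), 'contact_force': array([-0.15189607, -0.46094248,  0.54313747]), 'opening': 1.0018234264760173} 0.0187
scene [[408.618556667526, 0.0, 273.51472806301183], [0.0, 408.618556667526, 207.82701944103675], [0.0, 0.0, 1.0]] [[-0.2441, 0.9695, 0.021, 0.1642], [0.5318, 0.1519, -0.8332, -0.13], [-0.811, -0.1922, -0.5526, 1.5937], [0.0, 0.0, 0.0, 1.0]]
top [[415.7623787559549, 0.0, 281.08459121163355], [0.0, 415.7623787559549, 212.8519958913117], [0.0, 0.0, 1.0]] [[-0.0152, -0.9997, 0.0192, -0.0585], [-0.9982, 0.014, -0.0586, 0.525], [0.0583, -0.0201, -0.9981, 1.4019], [0.0, 0.0, 0.0, 1.0]]
wrist [[329.01235636353414, 0.0, 277.6870793604356], [0.0, 329.01235636353414, 206.31528264221305], [0.0, 0.0, 1.0]] [[0.4109, -0.9117, -0.0018, -0.6233], [-0.8745, -0.3947, 0.2817, -0.0373], [-0.2576, -0.1142, -0.9595, 0.3908], [0.0, 0.0, 0.0, 1.0]]
```

View pics/scene0.png

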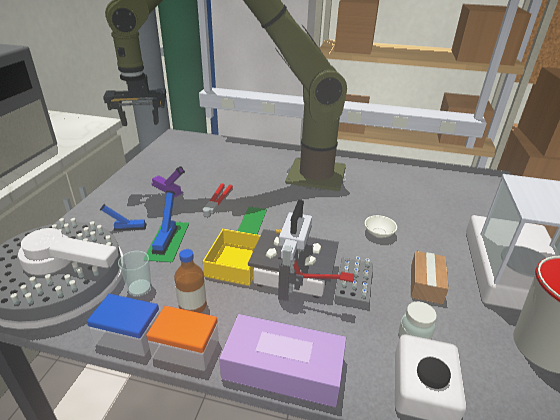

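View pics/top0.png

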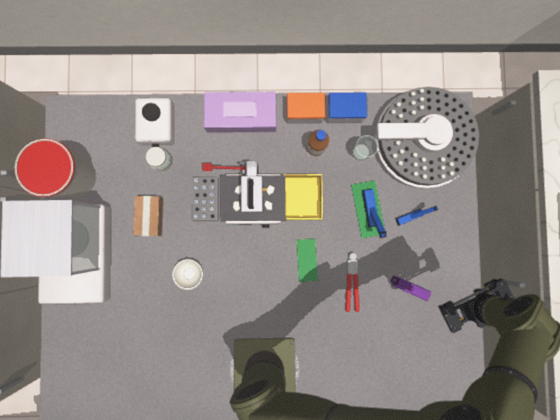

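View pics/wrist0.png

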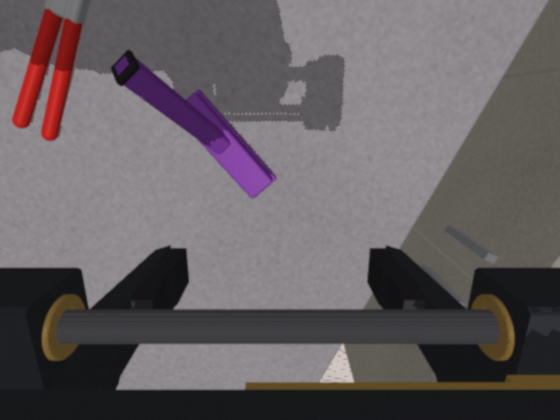

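The top view shows the evaporator at (252,198), the tray to its right at (303,197), and the mat with the blue scraper at (368,210). The small scraper (417,215), the purple one (411,288) and the small mat (307,259) are decoys. Next I'll crop closer and measure.

```bash
cat > h.py <<'E'
import numpy as np, cv2
from plant import telemetry, cams, job, r
from scipy.spatial.transform import Rotation as R
def ray(d,uv):
    K=d['intrinsics'];T=d['world_to_cam'];Rm=T[:3,:3];c=-Rm.T@T[:3,3]
    v=Rm.T@np.linalg.inv(K)@np.array([uv[0],uv[1],1.]);return c,v
def onz(d,uv,z):
    c,v=ray(d,uv);return c+v*(z-c[2])/v[2]
def proj(d,p):
    T=d['world_to_cam'];q=d['intrinsics']@(T[:3,:3]@np.asarray(p)+T[:3,3]);return q[:2]/q[2]
def tri(d1,a,d2,b):
    c1,v1=ray(d1,a);c2,v2=ray(d2,b)
    t=np.linalg.lstsq(np.c_[v1,-v2],c2-c1,rcond=None)[0]
    p,q=c1+t[0]*v1,c2+t[1]*v2;return (p+q)/2,np.linalg.norm(p-q)
def crop(im,x0,x1,y0,y1,f,name):
    cv2.imwrite('pics/'+name,cv2.resize(im[y0:y1,x0:x1],None,fx=f,fy=f,interpolation=cv2.INTER_CUBIC))
def st():
    s=telemetry.get_state();print('t',round(s['clock'],2),'pos',s['tool_pos'].round(4),'R',R.from_quat(s['eef_rot']).as_matrix().round(3).tolist(),'f',s['contact_force'].round(1),'op',round(s['opening'],3),'q',s['q'].round(2));return s
E
python3 - <<'E'
from h import *
t=cams.snapshot('top');s=cams.snapshot('scene')
crop(t['image'],185,335,150,240,5,'topc.png');crop(t['image'],340,450,170,250,6,'topm.png')
crop(s['image'],190,370,190,310,4,'scc.png');crop(s['image'],90,270,160,280,4,'scm.png')
for n,d in(('top',t),('scene',s)):
    hsv=cv2.cvtColor(d['image'],cv2.COLOR_BGR2HSV)
    for c,lo,hi in(('yellow',(22,150,80),(35,255,255)),('green',(50,100,50),(80,255,255)),('blue',(105,130,40),(125,255,255)),('red',(0,180,80),(6,255,255))):
        m=cv2.inRange(hsv,lo,hi);k,l,stt,ce=cv2.connectedComponentsWithStats(m)
        for i in range(1,k):
            if stt[i,4]>30: print(n,c,stt[i].tolist(),ce[i].round(1), cv2.minAreaRect(np.argwhere(l==i)[:,::-1].astype(np.float32)))
E
```

```text
top green [352, 181, 31, 57, 721] [364.9 207.8] ((367.8653869628906, 208.82691955566406), (53.735816955566406, 23.337818145751953), 78.69007110595703)
top green [297, 239, 20, 42, 716] [306.5 259.7] ((306.5863037109375, 259.7942810058594), (40.909183502197266, 17.427980422973633), 86.18592071533203)
top blue [329, 93, 38, 25, 926] [347.4 105. ] ((347.5, 105.0), (24.0, 37.0), 90.0)
top blue [316, 130, 10, 10, 67] [320.6 134.7] ((320.5, 134.50001525878906), (8.485280990600586, 8.485280990600586), 45.0)
top blue [364, 189, 21, 44, 411] [372.1 210.1] ((371.76611328125, 211.1466522216797), (44.94430160522461, 13.018174171447754), 73.85565948486328)
top blue [397, 207, 40, 17, 216] [413.6 215.2] ((416.34478759765625, 213.862060546875), (6.685032367706299, 40.85297393798828), 68.19859313964844)
top red [18, 144, 37, 32, 327] [ 32.9 159. ] ((36.099998474121094, 159.6999969482422), (28.318510055541992, 38.283966064453125), 85.2363510131836)
scene yellow [203, 229, 57, 57, 2225] [230.8 256.7] ((229.9664764404297, 255.52349853515625), (51.55631637573242, 51.44045639038086), 10.007979393005371)

[... 666 characters left out ...]
221.8345489501953), (15.522979736328125, 58.93339157104492), 15.642248153686523)
scene blue [102, 206, 43, 22, 338] [122.7 219.6] ((121.33401489257812, 220.7480926513672), (44.33268356323242, 16.72430419921875), 19.746837615966797)
scene blue [179, 249, 14, 13, 134] [185.6 255.1] ((185.5, 255.0), (12.0, 13.0), 90.0)
scene blue [87, 294, 71, 44, 1936] [121.5 314.9] ((121.51475524902344, 314.56231689453125), (64.70360565185547, 37.16162872314453), 13.240520477294922)
scene red [540, 259, 20, 36, 486] [551.6 273.6] ((549.5, 276.5), (35.0, 19.0), 90.0)
scene red [536, 266, 24, 36, 78] [546.4 286.8] ((545.5768432617188, 285.1153564453125), (41.325164794921875, 6.93375301361084), 56.3099365234375)
```

View pics/topc.png

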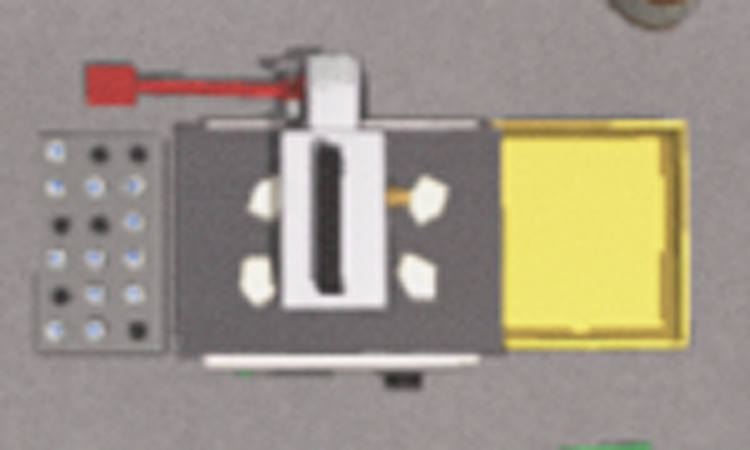

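View pics/topm.png

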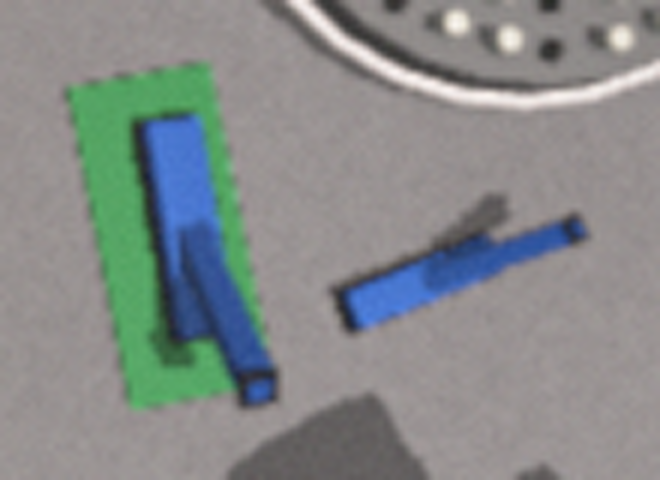

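View pics/scc.png

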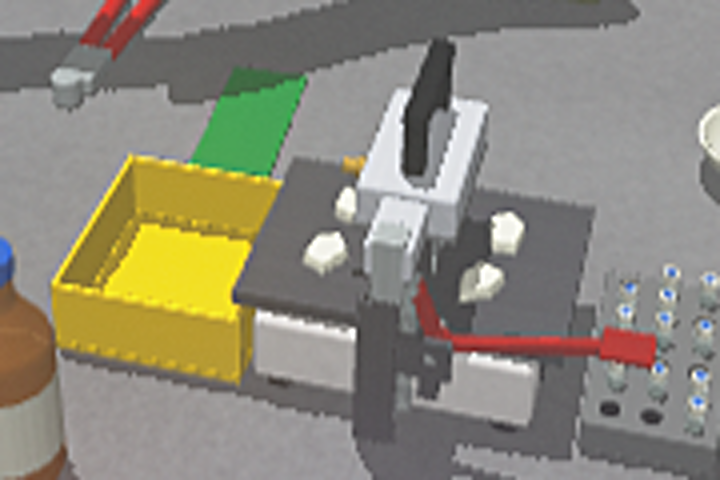

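View pics/scm.png

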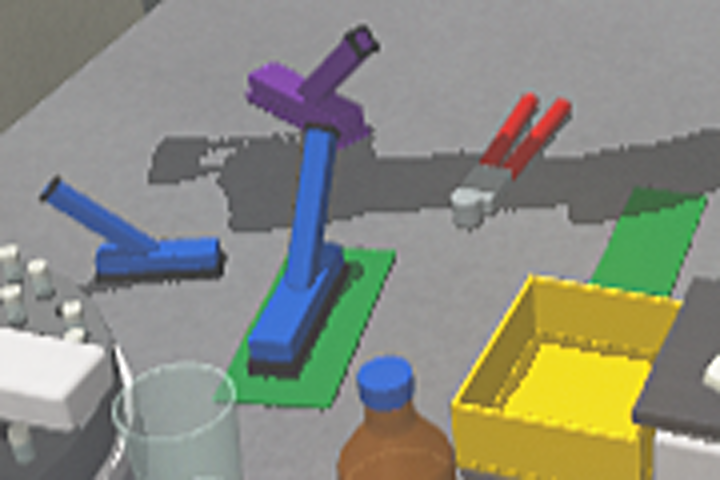

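```bash
python3 - <<'E'
from h import *
t=cams.snapshot('top');s=cams.snapshot('scene')
C=lambda x,y:(185+x/5-.4,150+y/5-.4)
M=lambda x,y:(340+x/6-.4,170+y/6-.4)
S=lambda x,y:(190+x/4-.4,190+y/4-.4)
SM=lambda x,y:(90+x/4-.4,160+y/4-.4)
print('plate',[onz(t,C(*p),.075)[:2].round(4).tolist() for p in((175,125),(503,125),(503,352),(176,352))])
print('plate scene',[onz(s,S(*p),.075)[:2].round(4).tolist() for p in((236,300),(295,158),(594,208))])
print('pad',onz(t,C(110,85),.112).round(4),onz(s,S(630,345),.112).round(4))
print('tray rim',[onz(t,C(*p),.055)[:2].round(4).tolist() for p in((688,122),(690,348))])
print('handle',[onz(t,C(*p),.212)[:2].round(4).tolist() for p in((328,145),(330,292))])
print('mat',[onz(t,M(*p),.004)[:2].round(4).tolist() for p in((68,88),(210,62),(270,380),(132,408))])
print('mat scene',[onz(s,SM(*p),.004)[:2].round(4).tolist() for p in((396,252),(332,408),(217,398))])
print('handle end',tri(t,M(258,388),s,SM(322,128)))
print('block top',[onz(t,M(*p),.034)[:2].round(4).tolist() for p in((145,123),(198,115))])
print('block bottom z.004',[onz(t,M(*p),.034)[:2].round(4).tolist() for p in((180,338),)])
print('block scene top',[onz(s,SM(*p),.034)[:2].round(4).tolist() for p in((250,341),(295,348),(345,250))])
print('shards',[onz(t,C(*p),.084)[:2].round(4).tolist() for p in((264,199),(257,281),(428,200),(418,277))])
E
```

```text
plate [[0.649, 0.1346], [0.6463, -0.0804], [0.4971, -0.078], [0.5001, 0.135]]
plate scene [[0.6532, -0.0717], [0.4974, -0.0756], [0.4972, 0.1372]]
pad [0.6695 0.1711 0.112 ] [0.6693 0.1742 0.112 ]
tray rim [[0.6499, -0.2047], [0.4987, -0.2028]]
handle [[0.615, 0.0273], [0.5281, 0.0271]]
mat [[0.6206, -0.3099], [0.6346, -0.3927], [0.4505, -0.422], [0.4356, -0.3421]]
mat scene [[0.4361, -0.3389], [0.6215, -0.305], [0.6332, -0.3872]]
handle end (array([ 0.44540342, -0.38445577,  0.11743628]), np.float64(0.001112561729361719))
block top [[0.5964, -0.3473], [0.6005, -0.3775]]
block bottom z.004 [[0.4746, -0.3638]]
block scene top [[0.6019, -0.3737], [0.6005, -0.3396], [0.4821, -0.3575]]
shards [[0.5984, 0.0761], [0.545, 0.0811], [0.5964, -0.0305], [0.5462, -0.0233]]
```

```bash
python3 - <<'E'
from h import *
print([a for a in dir(r) if a[0]!='_'],[a for a in dir(job) if a[0]!='_'])
s=st()
Rc=R.from_quat(s['eef_rot'])
for sg in(1,-1):
    Rt=R.from_matrix(np.array([[0,0,sg],[0,sg,0],[-1,0,0]]))
    print(sg,np.degrees((Rt*Rc.inv()).as_rotvec()).round(1))
E
```

```text
['Unreachable', 'pinch_z'] ['finish_job']
t 0.35 pos [ 0.2564 -0.5699  0.2385] R [[-0.0, 0.41, -0.912], [0.0, -0.912, -0.41], [-1.0, -0.0, 0.0]] f [ 0.1  0.3 -0.7] op 1.002 q [ 1.18  0.69 -0.19  1.57  0.16  0.9  -0.22]
1 [  0.   -0.  155.8]
-1 [ -0.   -0.  -24.2]
```

{"op": "send_rows", "data": {
  "commands": [0.05,0.08,0.08,0,0,-0.03,0,0.07,0.13,0.1,0,0,-0.03,0,0.07,0.14,0.1,0,0,-0.03,0,0.07,0.14,0.08,0,0,-0.03,0,0.07,0.14,0.05,0,0,-0.03,0,0.07,0.14,0,0,0,-0.03,0,0.07,0.14,0,0,0,-0.03,0,0.07,0.14,0,0,0,-0.03,0,0.07,0.14,0,0,0,-0.03,0,0.07,0.14,0,0,0,0,0,0.07,0.14,0,0,0,0,0]
}}

```text
clock: 1.45
tool_pos: [0.4443, -0.1932, 0.3449]
eef_rot: [0.708, -0.012, -0.706, -0.011]
contact_force: [1.1, -0.6, -0.4]
opening: 1.001
```

{"op": "send_rows", "data": {
  "commands": [0.07,0.125,0,0,0,-0.02,0,0.07,0.125,0,0,0,0,0,0.07,0.125,0,0,0,0,0,0.07,0.125,0,0,0,0,0,0.07,0.125,-0.05,0,0,0,0,0.07,0.125,-0.1,0,0,0,0,0.06,0.1,-0.1,0,0,0,0,0.02,0.03,-0.05,0,0,0,0,0,0,0,0,0,0,0]
}}

```text
clock: 2.35
tool_pos: [0.5753, 0.0436, 0.2694]
eef_rot: [0.711, -0.02, -0.703, -0.02]
contact_force: [-0.0, -0.2, 0.6]
opening: 0.998
```

```bash
python3 - <<'E'
from h import *
s=st()
d=cams.snapshot('wrist');cv2.imwrite('pics/w1.png',d['image'])
for p in((.526,.0275,.205),(.616,.0275,.205)):print(proj(d,p))
E
```

```text
t 2.35 pos [0.5753 0.0436 0.2694] R [[0.01, -0.056, -0.998], [0.001, -0.998, 0.056], [-1.0, -0.001, -0.01]] f [-0.  -0.2  0.6] op 0.998 q [-0.07  0.58 -0.14  1.69  0.1   0.87 -1.88]
[306.27686203 288.38314624]
[301.82604929 163.59891988]
```

View pics/w1.png

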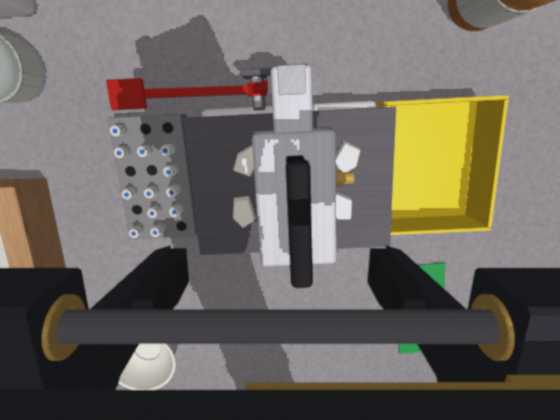

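{"op": "send_rows", "data": {
  "commands": [-0.017,-0.06,0,0,0,0.037,0,0,0,0,0,0,0,0,0,0,-0.11,0,0,0,0,0,0,-0.11,0,0,0,0,0,0,-0.1,0,0,0,0,0,0,0,0,0,0,0]
}}

```text
clock: 3.0
tool_pos: [0.5734, 0.0184, 0.1965]
eef_rot: [0.716, -0.007, -0.698, -0.005]
contact_force: [-0.8, 0.3, 0.1]
opening: 0.996
```

```bash
python3 - <<'E'
from h import *
s=st()
E
```

```text
t 3.0 pos [0.5734 0.0184 0.1965] R [[0.025, -0.017, -1.0], [-0.003, -1.0, 0.017], [-1.0, 0.002, -0.025]] f [-0.8  0.3  0.1] op 0.996 q [-0.03  0.66 -0.14  1.79  0.15  0.67 -1.84]
```

{"op": "send_rows", "data": {
  "commands": [-0.01,0.038,-0.02,0,0.016,0.011,0,0,0,-0.02,0,0,0,0,0,0,0,0,0,0,0.3]
}}

```text
clock: 3.3
tool_pos: [0.573, 0.0278, 0.1899]
eef_rot: [0.708, -0.001, -0.706, -0.0]
contact_force: [1.5, -0.2, -0.0]
opening: 0.933
```

```bash
python3 - <<'E'
from h import *
s=st()
E
```

```text
t 3.3 pos [0.573  0.0278 0.1899] R [[0.004, -0.002, -1.0], [-0.002, -1.0, 0.002], [-1.0, 0.002, -0.004]] f [ 1.5 -0.2 -0. ] op 0.933 q [-0.05  0.68 -0.14  1.78  0.15  0.69 -1.84]
```

Well aligned, so I'll close on the bar.

{"op": "send_rows", "data": {
  "commands": [0,0,-0.012,0,0,0,1,0,0,0,0,0,0,1,0,0,0,0,0,0,1,0,0,0,0,0,0,1,0,0,0,0,0,0,1,0,0,0,0,0,0,1],
  "newtons": 35
}}

```text
clock: 3.9
tool_pos: [0.5744, 0.028, 0.189]
eef_rot: [0.71, -0.002, -0.704, -0.0]
contact_force: [-0.4, 0.3, 0.4]
opening: 0.392
```

{"op": "send_rows", "data": {
  "commands": [0,0,0,0,0,0,1,0,0,0,0,0,0,1,0,0,0,0,0,0,1,0,0,0,0,0,0,1],
  "newtons": 35
}}

```text
clock: 4.3
tool_pos: [0.5744, 0.0291, 0.189]
eef_rot: [0.71, -0.001, -0.704, -0.001]
contact_force: [0.4, -0.2, -0.5]
opening: 0.18
```

{"op": "send_rows", "data": {
  "commands": [0,0,0.03,0,0,0,1,0,0,0.05,0,0,0,1,0,0,0.05,0,0,0,1,0,0,0.05,0,0,0,1,0,0,0.05,0,0,0,1,0,0,0.05,0,0,0,1,0,0,0.05,0,0,0,1,0,0,0.03,0,0,0,1,0,0,0,0,0,0,1]
}}

```text
clock: 5.2
tool_pos: [0.5742, 0.0291, 0.2751]
eef_rot: [0.708, -0.0, -0.706, -0.001]
contact_force: [2.5, 1.5, -6.6]
opening: 0.176
```

{"op": "send_rows", "data": {
  "commands": [0,0,0.04,0,0,0,1,0,0,0.035,0,0,0,1,0,0,0,0,0,0,1,0,0,0,0,0,0,1]
}}

```text
clock: 5.6
tool_pos: [0.5742, 0.0291, 0.2932]
eef_rot: [0.708, -0.0, -0.706, -0.001]
contact_force: [3.4, 1.6, -6.9]
opening: 0.176
```

{"op": "send_rows", "data": {
  "commands": [0,0,-0.01,0,0,0,1,0,0,-0.01,0,0,0,1,0,0,0,0,0,0,1]
}}

```text
clock: 5.9
tool_pos: [0.5743, 0.0291, 0.2888]
eef_rot: [0.708, -0.0, -0.706, -0.001]
contact_force: [1.0, 0.6, -3.0]
opening: 0.178
```

{"op": "send_rows", "data": {
  "commands": [0,0,0,0,0,0,0.3,0,0,0,0,0,0,0.3,0,0,0,0,0,0,0.3,0,0,0,0,0,0,0.3,0,0,0,0,0,0,0.3,0,0,0,0,0,0,0.3]
}}

```text
clock: 6.5
tool_pos: [0.5733, 0.0275, 0.29]
eef_rot: [0.708, -0.001, -0.706, -0.0]
contact_force: [-0.6, 0.6, -0.3]
opening: 0.688
```

```bash
python3 - <<'E'
from h import *
s=st()
d=cams.snapshot('scene');crop(d['image'],190,390,130,310,4,'s2.png')
E
```

```text
t 6.5 pos [0.5733 0.0275 0.29  ] R [[0.002, -0.003, -1.0], [-0.001, -1.0, 0.003], [-1.0, 0.001, -0.002]] f [-0.6  0.6 -0.3] op 0.688 q [-0.03  0.56 -0.16  1.66  0.11  0.93 -1.81]
```

View pics/s2.png

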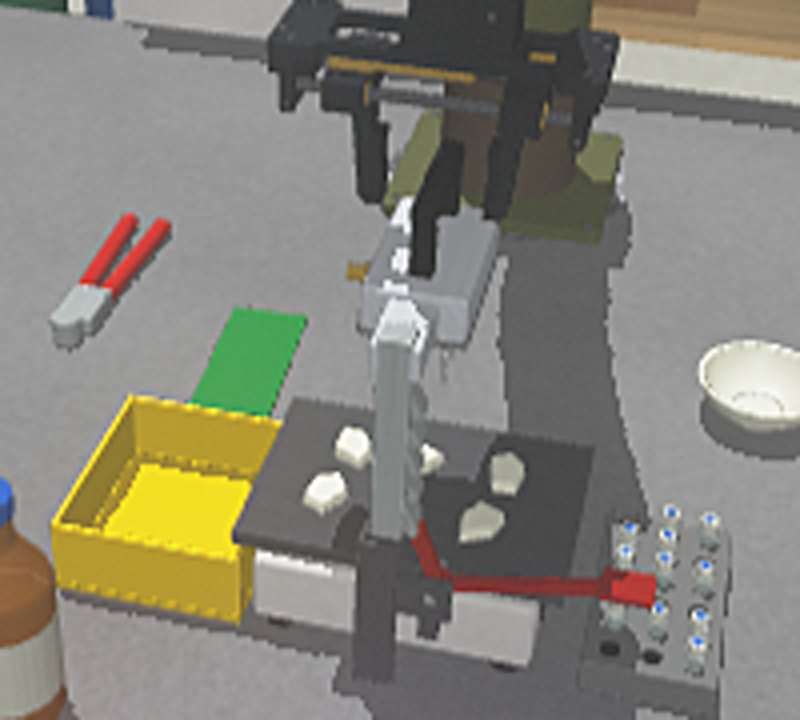

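{"op": "send_rows", "data": {
  "commands": [0,0,0.12,0,0,0,0,0,0,0.12,0,0,0,0,-0.045,-0.16,0,0,0,0,0,-0.045,-0.16,0,0,0,0,0,-0.045,-0.16,0,0,-0.05,0,0,-0.045,-0.16,0,0,-0.05,0,0,-0.045,-0.16,0,0,-0.05,0,0,-0.045,-0.16,0,0,-0.05,0,0,-0.045,-0.16,0,0,-0.05,0,0,-0.045,-0.16,0,0,-0.05,0,0,-0.045,-0.16,0,0,-0.05,0,0,-0.045,-0.16,0,0,-0.05,0,0]
}}

```text
clock: 7.75
tool_pos: [0.465, -0.3618, 0.354]
eef_rot: [0.891, 0.003, -0.454, 0.009]
contact_force: [0.5, 1.0, -0.7]
opening: 0.999
```

```bash
python3 - <<'E'
from h import *
s=st()
E
```

```text
t 7.75 pos [ 0.465  -0.3618  0.354 ] R [[0.587, 0.013, -0.809], [-0.004, -1.0, -0.019], [-0.81, 0.014, -0.587]] f [ 0.5  1.  -0.7] op 0.999 q [ 1.28  0.45 -0.68  1.97 -0.37  0.34 -0.51]
```

{"op": "send_rows", "data": {
  "commands": [-0.03,-0.05,-0.1,0,0,0.05,0,-0.03,-0.04,-0.15,0,0,0.05,0,-0.03,0,-0.15,0,0,0,0,0,0,-0.15,0,0,0,0,0,0,-0.1,0,0,0,0,0,0,0,0,0,0,0]
}}

```text
clock: 8.35
tool_pos: [0.4331, -0.4007, 0.1852]
eef_rot: [0.889, 0.061, -0.451, 0.042]
contact_force: [-1.0, 0.3, 0.5]
opening: 0.999
```

```bash
python3 - <<'E'
from h import *
s=st()
d=cams.snapshot('wrist');cv2.imwrite('pics/w2.png',d['image'])
print(proj(d,(.472,-.380,.089)),proj(d,(.4454,-.3845,.117)),proj(d,(.537,-.370,.034)))
E
```

```text
t 8.35 pos [ 0.4331 -0.4007  0.1852] R [[0.586, 0.146, -0.797], [0.071, -0.989, -0.13], [-0.807, 0.019, -0.59]] f [-1.   0.3  0.5] op 0.999 q [ 1.4   0.81 -0.75  2.06 -0.25  0.08 -0.24]
[258.71202557 235.89021639] [257.3114158  263.29654815] [261.52293135 187.39667202]
```

View pics/w2.png

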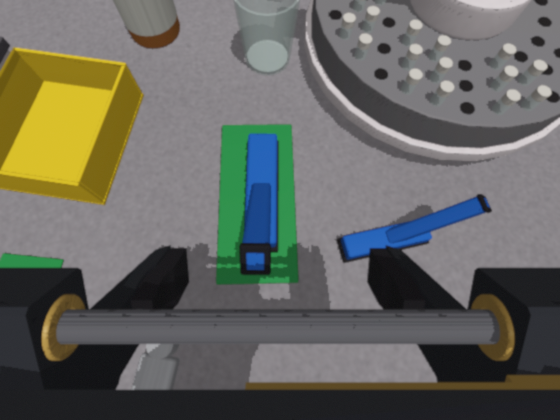

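```bash
python3 - <<'E'
from h import *
d=cams.snapshot('wrist')
crop(d['image'],205,310,115,290,4,'w2c.png')
a=lambda u,v,z:onz(d,(u,v),z).round(4)
print('mat',a(222,125,.004),a(292,125,.004),a(298,283,.004),a(217,283,.004))
print('front',a(249,135,.034),a(277,135,.034),'back r',a(277,248,.034),'end',a(256,258,.117))
E
```

```text
mat [ 0.6252 -0.3068  0.004 ] [ 0.6389 -0.391   0.004 ] [ 0.4521 -0.4222  0.004 ] [ 0.4397 -0.3402  0.004 ]
front [ 0.5984 -0.3468  0.034 ] [ 0.6034 -0.3771  0.034 ] back r [ 0.4782 -0.3959  0.034 ] end [ 0.4502 -0.3834  0.117 ]
```

View pics/w2c.png

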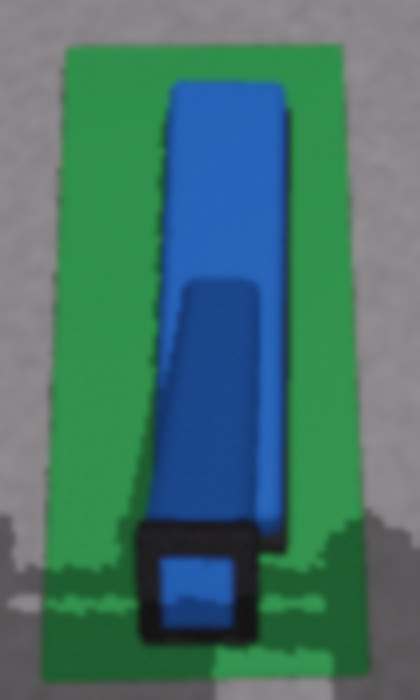

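{"op": "send_rows", "data": {
  "commands": [0.04,0.036,0,-0.006,0.077,0,0,0.04,0.036,-0.05,-0.006,0.077,0,0,0,0,-0.12,0,0,0,0,0,0,0,0,0,0,0]
}}

```text
clock: 8.85
tool_pos: [0.4573, -0.3885, 0.1532]
eef_rot: [0.833, 0.056, -0.549, 0.048]
contact_force: [-0.4, -0.1, -0.7]
opening: 1.002
```

```bash
python3 - <<'E'
from h import *
s=st()
E
```

```text
t 8.85 pos [ 0.4573 -0.3885  0.1532] R [[0.392, 0.145, -0.909], [0.04, -0.989, -0.141], [-0.919, 0.018, -0.393]] f [-0.4 -0.1 -0.7] op 1.002 q [ 1.02  0.75 -0.38  1.97 -0.28  0.2  -0.38]
```

{"op": "send_rows", "data": {
  "commands": [0.03,0.014,-0.1,0.012,0,0,0,0.03,0.012,-0.1,0,0,0,0,0.028,0.01,-0.09,0,0,0,0,0,0,-0.02,0,0,0,0.2]
}}

```text
clock: 9.25
tool_pos: [0.4864, -0.3826, 0.0866]
eef_rot: [0.838, 0.058, -0.541, 0.044]
contact_force: [-0.1, 0.1, -0.2]
opening: 0.931
```

```bash
python3 - <<'E'
from h import *
s=st()
M=R.from_quat(s['eef_rot']).as_matrix();print('grasp pt',s['tool_pos']-M[:,0]*r.pinch_z)
d=cams.snapshot('wrist');cv2.imwrite('pics/w3.png',d['image'])
E
```

```text
t 9.25 pos [ 0.4864 -0.3826  0.0866] R [[0.409, 0.144, -0.901], [0.05, -0.99, -0.136], [-0.911, 0.01, -0.412]] f [-0.1  0.1 -0.2] op 0.931 q [ 1.    0.89 -0.41  1.96 -0.28  0.06 -0.37]
grasp pt [ 0.47878715 -0.38350185  0.10360213]
```

View pics/w3.png

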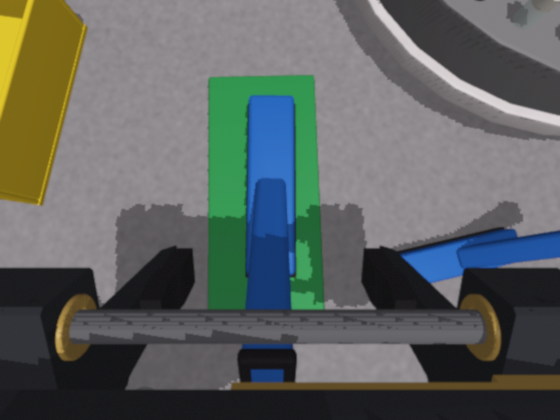

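```bash
python3 - <<'E'
from h import *
w=cams.snapshot('wrist');T=w['world_to_cam'];c=-T[:3,:3].T@T[:3,3]
d=cams.snapshot('scene');print(c,proj(d,c));
crop(d['image'],60,260,90,270,4,'s3.png');p=proj(d,c);print((p-[60,90])*4)
t=cams.snapshot('top');p=proj(t,c);print((p-[300,140])*5);crop(t['image'],300,450,140,260,5,'t3.png')
E
```

```text
[ 0.49339228 -0.37915548  0.25023725] [158.13623688 159.396265  ]
[392.54494751 277.58505999]
[461.45641053 386.12436649]
```

View pics/s3.png

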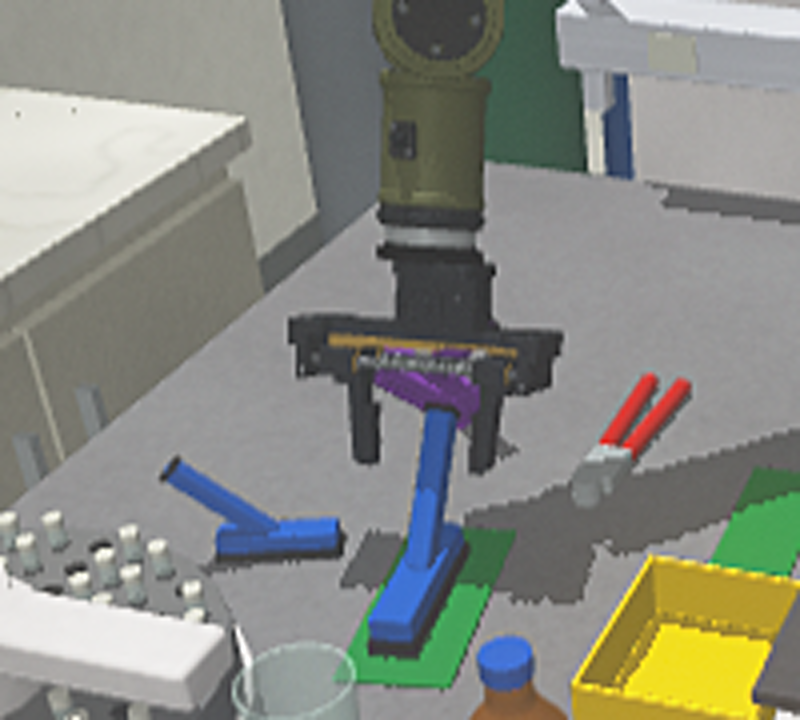

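View pics/t3.png

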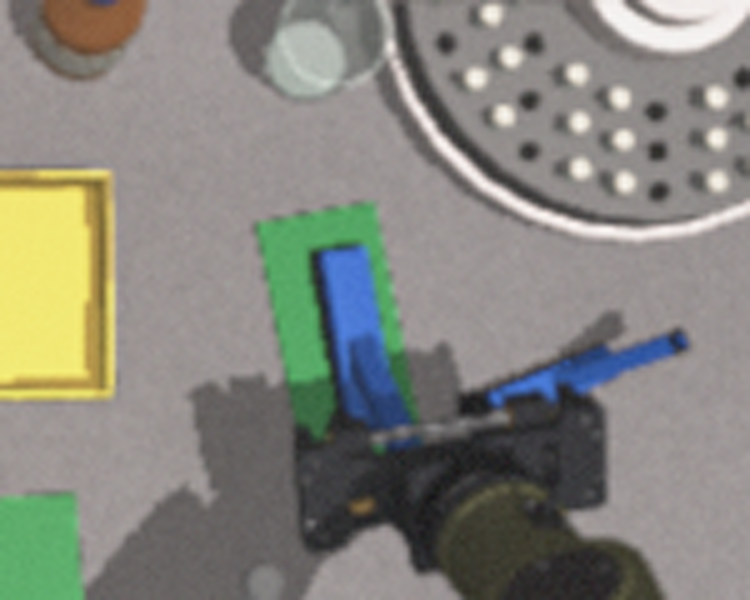

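{"op": "send_rows", "data": {
  "commands": [-0.036,0.012,0,0.0,0.085,0,0.2,0,0,-0.06,0,0,0,0.2,0,0,0,0,0,0,0.2]
}}

```text
clock: 9.75
tool_pos: [0.4748, -0.3839, 0.0756]
eef_rot: [0.8, 0.057, -0.596, 0.04]
contact_force: [-0.5, -0.3, -0.2]
opening: 0.8
```

```bash
python3 - <<'E'
from h import *
s=st()
M=R.from_quat(s['eef_rot']).as_matrix();print('grasp pt',s['tool_pos']-M[:,0]*r.pinch_z)
E
```

```text
t 9.75 pos [ 0.4748 -0.3839  0.0756] R [[0.283, 0.138, -0.949], [0.043, -0.99, -0.132], [-0.958, -0.003, -0.286]] f [-0.5 -0.3 -0.2] op 0.8 q [ 0.85  0.87 -0.21  1.91 -0.31  0.19 -0.41]
grasp pt [ 0.46953531 -0.38472187  0.09354966]
```

{"op": "send_rows", "data": {
  "commands": [0.004,0.016,-0.014,0,0,0.006,0.6,0,0,0,0,0,0,0.8,0,0,0,0,0,0,0.9,0,0,0,0,0,0,1,0,0,0,0,0,0,1,0,0,0,0,0,0,1,0,0,0,0,0,0,1,0,0,0,0,0,0,1],
  "newtons": 40
}}

```text
clock: 10.55
tool_pos: [0.472, -0.3822, 0.0724]
eef_rot: [0.801, 0.058, -0.594, 0.038]
contact_force: [0.1, -0.5, -0.0]
opening: 0.223
```

```bash
python3 - <<'E'
from h import *
s=st()
M=R.from_quat(s['eef_rot']).as_matrix();print('grasp pt',s['tool_pos']-M[:,0]*r.pinch_z)
d=cams.snapshot('wrist');cv2.imwrite('pics/w4.png',d['image'])
E
```

```text
t 10.55 pos [ 0.472  -0.3822  0.0724] R [[0.288, 0.139, -0.948], [0.048, -0.99, -0.131], [-0.957, -0.008, -0.291]] f [ 0.1 -0.5 -0. ] op 0.223 q [ 0.86  0.88 -0.23  1.92 -0.31  0.18 -0.41]
grasp pt [ 0.46661643 -0.38305143  0.09027109]
```

View pics/w4.png

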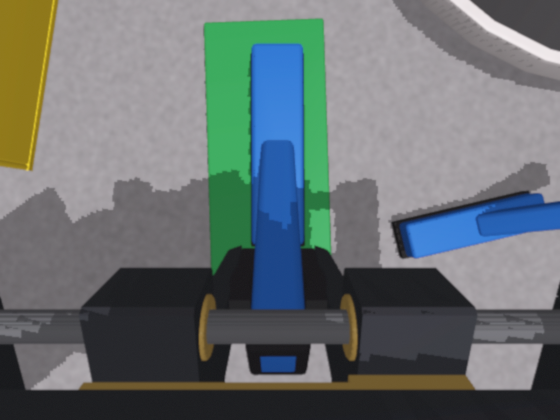

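{"op": "send_rows", "data": {
  "commands": [0,0,0.04,0,0,0,1,0,0,0.08,0,0,0,1,0,0,0.12,0,0,0,1,0,0,0.12,0,0,0,1,0,0,0.1,0,0,0,1,0,0,0,0,0,0,1],
  "newtons": 60
}}

```text
clock: 11.2
tool_pos: [0.4707, -0.38, 0.1927]
eef_rot: [0.801, 0.06, -0.595, 0.038]
contact_force: [0.9, -0.7, -3.0]
opening: 0.225
```

```bash
python3 - <<'E'
from h import *
s=st()
d=cams.snapshot('wrist');cv2.imwrite('pics/w5.png',d['image'])
d=cams.snapshot('top');crop(d['image'],185,335,150,240,5,'t5.png')
d=cams.snapshot('scene');crop(d['image'],90,290,150,290,4,'s5.png')
E
```

```text
t 11.2 pos [ 0.4707 -0.38    0.1927] R [[0.285, 0.141, -0.948], [0.051, -0.99, -0.132], [-0.957, -0.011, -0.289]] f [ 0.9 -0.7 -3. ] op 0.225 q [ 0.82  0.67 -0.16  1.86 -0.3   0.44 -0.46]
```

View pics/w5.png

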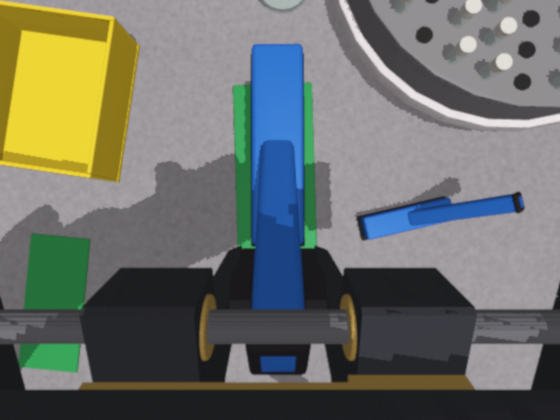

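View pics/t5.png

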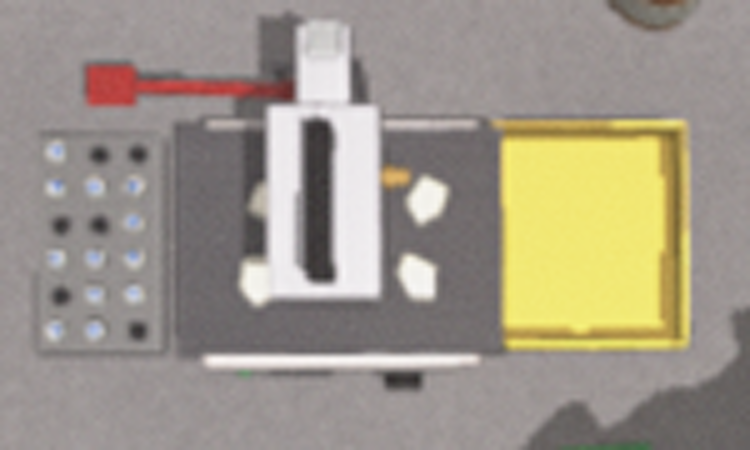

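View pics/s5.png

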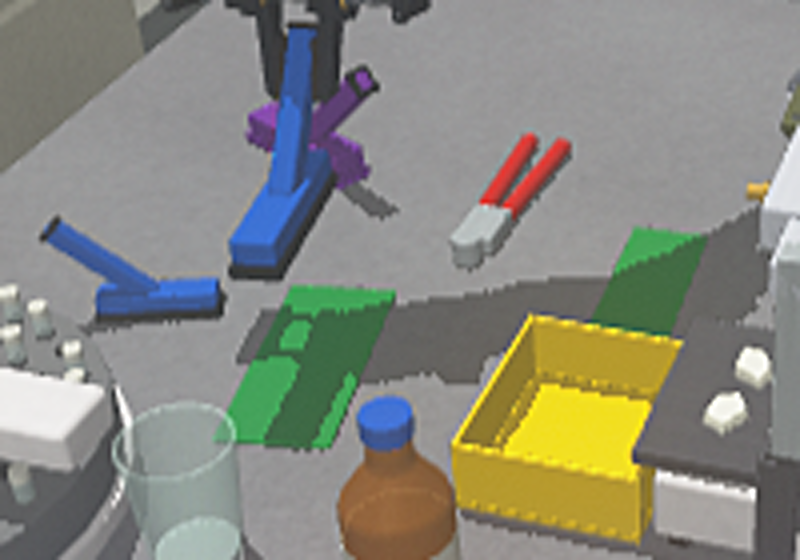

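{"op": "send_rows", "data": {
  "commands": [0,0.08,0,0,0,0,1,0,0.14,0,0,0,-0.011,1,0,0.16,0,0,0,-0.011,1,0,0.16,0,0,0,-0.011,1,0,0.16,0,0,0,-0.011,1,-0.01,0.16,0,0,0,-0.011,1,-0.01,0.16,0,0,0,-0.011,1,0,0.12,0,0,0,-0.011,1,0,0,0,0,0,0,1]
}}

```text
clock: 12.25
tool_pos: [0.4563, -0.1017, 0.1797]
eef_rot: [0.792, 0.018, -0.61, -0.006]
contact_force: [0.3, 0.6, -2.1]
opening: 0.221
```

```bash
python3 - <<'E'
from h import *
s=st()
d=cams.snapshot('wrist');cv2.imwrite('pics/w6.png',d['image'])
d=cams.snapshot('scene');print('shard5',onz(d,(298,244.5),.08))
crop(d['image'],190,390,130,310,4,'s6.png')
E
```

```text
t 12.25 pos [ 0.4563 -0.1017  0.1797] R [[0.256, 0.021, -0.966], [0.035, -0.999, -0.013], [-0.966, -0.03, -0.257]] f [ 0.3  0.6 -2.1] op 0.221 q [ 0.23  0.55 -0.08  2.32 -0.95  0.05 -0.44]
shard5 [0.54569985 0.03425839 0.08      ]
```

View pics/w6.png

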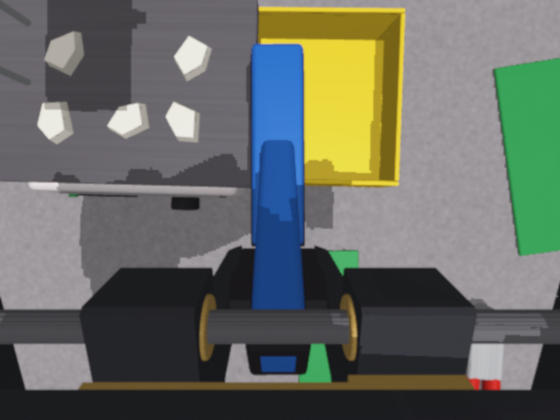

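View pics/s6.png

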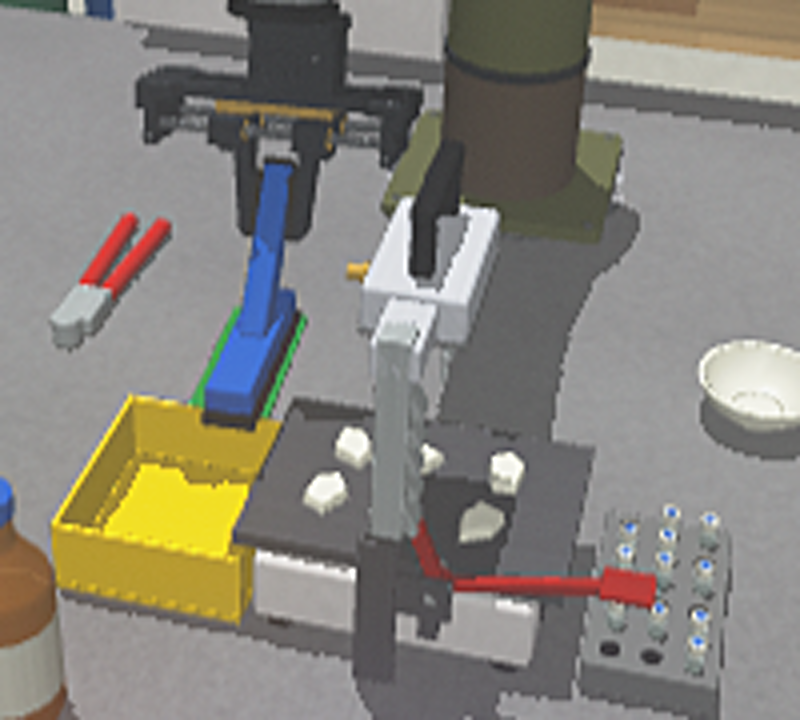

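{"op": "send_rows", "data": {
  "commands": [0.06,0,0.0,0,0,0,1,0.06,0,0,-0.013,-0.02,-0.013,1,0,0.06,0,0,0,0,1,0,0.12,0,0,0,0,1,0,0,0,0,0,0,1]
}}

```text
clock: 12.85
tool_pos: [0.4888, -0.0709, 0.1817]
eef_rot: [0.799, -0.005, -0.602, -0.006]
contact_force: [0.3, -0.1, -2.2]
opening: 0.22
```

```bash
python3 - <<'E'
from h import *
s=st()
E
```

```text
t 12.85 pos [ 0.4888 -0.0709  0.1817] R [[0.275, -0.015, -0.961], [-0.001, -1.0, 0.016], [-0.961, -0.003, -0.275]] f [ 0.3 -0.1 -2.2] op 0.22 q [ 0.04  0.56  0.04  2.28 -1.    0.04 -0.53]
```

```bash
cat > fk.py <<'E'
import numpy as np
from scipy.spatial.transform import Rotation as R
from scipy.optimize import least_squares
D=[([1.182,.689,-.195,1.565,.157,.902,-.215],[.2561,-.5694,.2379],[[0,.41,-.912],[0,-.912,-.41],[-1,0,0]]),
([-.07,.58,-.14,1.69,.1,.87,-1.88],[.5753,.0436,.2694],[[.01,-.056,-.998],[.001,-.998,.056],[-1,-.001,-.01]]),
([-.05,.68,-.14,1.78,.15,.69,-1.84],[.573,.0278,.1899],[[.004,-.002,-1],[-.002,-1,.002],[-1,.002,-.004]]),
([1.28,.45,-.68,1.97,-.37,.34,-.51],[.465,-.3618,.354],[[.587,.013,-.809],[-.004,-1,-.019],[-.81,.014,-.587]]),
([1.4,.81,-.75,2.06,-.25,.08,-.24],[.4331,-.4007,.1852],[[.586,.146,-.797],[.071,-.989,-.13],[-.807,.019,-.59]]),
([1.,.89,-.41,1.96,-.28,.06,-.37],[.4864,-.3826,.0866],[[.409,.144,-.901],[.05,-.99,-.136],[-.911,.01,-.412]]),
([.82,.67,-.16,1.86,-.3,.44,-.46],[.4707,-.38,.1927],[[.285,.141,-.948],[.051,-.99,-.132],[-.957,-.011,-.289]]),
([.23,.55,-.08,2.32,-.95,.05,-.44],[.4563,-.1017,.1797],[[.256,.021,-.966],[.035,-.999,-.013],[-.966,-.03,-.257]]),
([.04,.56,.04,2.28,-1.,.04,-.53],[.4888,-.0709,.1817],[[.275,-.015,-.961],[-.001,-1,.016],[-.961,-.003,-.275]])]
def fk(q,p,sg):
    # p: H,L1,L2,L3,a1,a2,off1,off7
    H,L1,L2,L3,a1,a2,o1,o7,o2,o4,o6=p
    Rz=lambda a:R.from_euler('z',a);Ry=lambda a:R.from_euler('y',a)
    A=Rz(sg[0]*q[0]+o1)*Ry(q[1]+o2);P=np.array([0,0,H])
    A=A*Rz(sg[1]*q[2]);P=P+A.apply([a1,0,L1])
    A=A*Ry(q[3]+o4);A=A*Rz(sg[2]*q[4]);P=P+A.apply([a2,0,L2])
    A=A*Ry(q[5]+o6);A=A*Rz(sg[3]*q[6]+o7);P=P+A.apply([0,0,L3])
    M=A.as_matrix();return P,M[:,[2,0,1]]  # tool x = local z
def res(p,sg):
    o=[]
    for q,x,M in D:
        P,A=fk(q,p,sg);o+=list((P-x)*5);o+=list((A-np.array(M)).ravel())
    return np.array(o)
E
python3 - <<'E'
from fk import *
import itertools,json
best=None
for sg in itertools.product([1,-1],repeat=4):
    for o7 in(0,1.57,3.14,-1.57):
        s=least_squares(res,[.3,.4,.4,.25,0,0,0,o7,0,0,0],args=(sg,))
        if best is None or s.cost<best[0]: best=(s.cost,sg,s.x)
print(best); 
for q,x,M in D:
    P,A=fk(q,best[2],best[1]);print((P-x).round(4),np.abs(A-M).max().round(3))
json.dump([list(best[1]),best[2].tolist()],open('fk.json','w'))
E
```

```text
(np.float64(0.009440050766160134), (-1, -1, 1, -1), array([ 0.33427762,  0.53442922, -0.33270809,  0.28719975,  0.03705741,
        0.00574176, -0.07571688, -3.20891288, -0.00869006,  3.1480831 ,
       -3.1219666 ]))
[0.0015 0.0043 0.0008] 0.016
[-0.0016  0.0041  0.    ] 0.019
[-0.0029  0.0056  0.0006] 0.018
[ 0.0006 -0.0098  0.    ] 0.029
[ 0.0006 -0.0064  0.0056] 0.032
[-0.0023  0.0002  0.0018] 0.015
[-0.0024 -0.0035 -0.0008] 0.011
[ 0.0017  0.0097 -0.0036] 0.008
[-0.0024  0.0038 -0.0044] 0.016
```

```bash
cat > ik.py <<'E'
from fk import *
import json
sg,p=json.load(open('fk.json'))
lo=np.array([-3.01,-.46,-1.47,.13,-1,.04,-2.66]);hi=np.array([3.01,2.08,1.51,2.56,4.14,2.09,2.66])
def tgt(tilt,yaw):
    M=np.array([[np.sin(tilt),0,-np.cos(tilt)],[0,-1,0],[-np.cos(tilt),0,-np.sin(tilt)]])
    return R.from_euler('z',yaw).as_matrix()@M
def ik(P,M,q0,w=1e-3):
    def f(q):
        a,A=fk(q,p,sg);return np.r_[(a-P)*10,(A-M).ravel(),w*(q-q0)]
    s=least_squares(f,np.clip(q0,lo+1e-3,hi-1e-3),bounds=(lo,hi));a,A=fk(s.x,p,sg)
    return s.x,np.linalg.norm(a-P),np.abs(A-M).max()
E
python3 - <<'E'
from ik import *
rng=np.random.default_rng(0)
for tilt in(.29,):
  for yaw in(0,):
    for y in(.13,.03,-.075):
      sols=[]
      for k in range(25):
        q0=rng.uniform(lo,hi) if k else np.array([0,.6,0,2.2,0,.2,-1.5])
        q,e,er=ik(np.array([.494,y,.145]),tgt(tilt,yaw),q0)
        if e<.003 and er<.02: sols.append(q)
      print(tilt,yaw,y,len(sols))
      for q in sorted(sols,key=lambda q:abs(q[2]))[:12]:print('   ',q.round(2))
E
```

```text
0.29 0 0.13 7
    [-0.35  0.65 -0.03  2.24  1.76  0.08  2.61]
    [-0.39  0.65  0.03  2.24  1.83  0.05  2.53]
    [-0.4   0.65  0.04  2.24  1.85  0.04  2.51]
    [-0.4   0.65  0.04  2.24  1.85  0.04  2.51]
    [-0.29  0.65 -0.11  2.24  1.71  0.13  2.66]
    [-0.55  0.66  0.23  2.24  4.14  0.04  0.19]
    [-0.55  0.66  0.23  2.24  4.14  0.04  0.19]
0.29 0 0.03 10
    [-0.15  0.63  0.01  2.28  2.95  0.04  1.63]
    [-0.17  0.64  0.03  2.28  3.08  0.04  1.5 ]
    [-0.11  0.64 -0.04  2.28  2.55  0.06  2.04]
    [-0.11  0.64 -0.05  2.28  2.5   0.06  2.09]
    [-0.19  0.64  0.06  2.28  3.34  0.04  1.23]
    [-0.31  0.65  0.22  2.29  4.14  0.11  0.42]
    [ 0.05  0.65 -0.27  2.29  1.96  0.18  2.63]
    [ 0.07  0.66 -0.3   2.29  1.94  0.19  2.66]
    [ 0.07  0.66 -0.3   2.29  1.94  0.19  2.66]
    [ 0.07  0.66 -0.3   2.29  1.94  0.19  2.66]
0.29 0 -0.075 11
    [ 0.11  0.64 -0.02  2.27  3.8   0.04  1.02]
    [ 0.11  0.64 -0.02  2.27  3.8   0.04  1.02]
    [ 0.11  0.64 -0.02  2.27  3.79  0.04  1.02]
    [0.07 0.64 0.03 2.27 4.06 0.06 0.75]
    [0.05 0.64 0.06 2.27 4.14 0.08 0.67]
    [0.05 0.64 0.06 2.27 4.14 0.08 0.67]
    [ 0.22  0.64 -0.15  2.27  2.49  0.04  2.34]
    [ 0.22  0.64 -0.15  2.27  2.49  0.04  2.34]
    [ 0.22  0.64 -0.15  2.27  2.49  0.04  2.34]
    [ 0.26  0.65 -0.21  2.27  2.18  0.07  2.66]
    [ 0.26  0.65 -0.21  2.27  2.18  0.07  2.66]
```

```bash
python3 - <<'E'
from ik import *
for tilt in(.05,.1,.15,.2):
  q=np.array([-.2,.6,-.1,2.1,.1,.35,-1.7])
  for y in(.14,.08,.03,-.03,-.08):
    q,e,er=ik(np.array([.475+.019*tilt,y,.1775-.019]),tgt(tilt,0),q,.02)
    print(tilt,y,q.round(2),round(e,4),round(er,3))
# carry path
E
```

```text
0.05 0.14 [-0.38  0.63  0.02  2.09  0.01  0.35 -1.94] 0.0 0.0
0.05 0.08 [-0.24  0.62 -0.01  2.13  0.04  0.32 -1.85] 0.0 0.0
0.05 0.03 [-0.12  0.61 -0.03  2.15  0.06  0.31 -1.76] 0.0 0.0
0.05 -0.03 [ 0.03  0.61 -0.05  2.15  0.09  0.31 -1.66] 0.0 0.0
0.05 -0.08 [ 0.15  0.62 -0.08  2.13  0.11  0.32 -1.58] 0.0 0.0
0.1 0.14 [-0.41  0.62  0.05  2.13  0.01  0.27 -1.94] 0.0 0.0
0.1 0.08 [-0.26  0.61  0.01  2.17  0.04  0.24 -1.85] 0.0 0.0
0.1 0.03 [-0.13  0.61 -0.02  2.19  0.07  0.23 -1.77] 0.0 0.0
0.1 -0.03 [ 0.03  0.61 -0.05  2.19  0.1   0.23 -1.67] 0.0 0.0
0.1 -0.08 [ 0.16  0.61 -0.09  2.17  0.12  0.24 -1.59] 0.0 0.0
0.15 0.14 [-0.44  0.62  0.08  2.17 -0.    0.19 -1.94] 0.0 0.0
0.15 0.08 [-0.28  0.6   0.04  2.21  0.03  0.16 -1.85] 0.0 0.0
0.15 0.03 [-0.14  0.6  -0.    2.23  0.07  0.14 -1.77] 0.0 0.0
0.15 -0.03 [ 0.03  0.6  -0.05  2.23  0.11  0.14 -1.68] 0.0 0.0
0.15 -0.08 [ 0.17  0.61 -0.09  2.21  0.14  0.16 -1.6 ] 0.0 0.0
0.2 0.14 [-0.47  0.61  0.11  2.21 -0.03  0.11 -1.92] 0.0 0.0
0.2 0.08 [-0.31  0.6   0.06  2.25  0.02  0.07 -1.84] 0.0 0.0
0.2 0.03 [-0.16  0.6   0.02  2.27  0.07  0.06 -1.78] 0.0 0.0
0.2 -0.03 [ 0.03  0.6  -0.04  2.27  0.12  0.06 -1.69] 0.0 0.0
0.2 -0.08 [ 0.18  0.6  -0.09  2.25  0.17  0.07 -1.62] 0.0 0.0
```

{"op": "send_rows", "data": {
  "commands": [0,-0.1,0.02,0,0,0,1,-0.01,-0.16,0.02,0,0,0.012,1,-0.01,-0.16,0,0,0,0.012,1,-0.01,-0.16,0,0,0,0.012,1,-0.01,-0.16,0,0,0,0.012,1,-0.01,-0.16,0,0,0,0.012,1,-0.01,-0.16,0,0,0,0.012,1,-0.01,-0.16,0,0,0,0.012,1,0,0,0,0,0,0.012,1]
}}

```text
clock: 13.75
tool_pos: [0.4549, -0.4096, 0.1864]
eef_rot: [0.792, 0.046, -0.607, 0.043]
contact_force: [-0.4, -0.7, -1.3]
opening: 0.22
```

```bash
python3 - <<'E'
from h import *
s=st()
E
```

```text
t 13.75 pos [ 0.4549 -0.4096  0.1864] R [[0.258, 0.125, -0.958], [0.02, -0.992, -0.124], [-0.966, 0.012, -0.258]] f [-0.4 -0.7 -1.3] op 0.22 q [ 0.67  0.69  0.16  1.85 -0.63  0.52 -0.12]
```

{"op": "send_rows", "data": {
  "commands": [0.068,0.12,0,0.013,-0.021,0.013,1,0,0,-0.1,0,0,0,1,0,0,-0.15,0,0,0,1,0,0,0,0,0,0,1]
}}

```text
clock: 14.15
tool_pos: [0.4631, -0.3912, 0.1199]
eef_rot: [0.8, 0.051, -0.596, 0.04]
contact_force: [-0.9, 0.2, -1.3]
opening: 0.222
```

```bash
python3 - <<'E'
from h import *
s=st()
E
```

```text
t 14.15 pos [ 0.4631 -0.3912  0.1199] R [[0.285, 0.13, -0.95], [0.034, -0.991, -0.126], [-0.958, 0.003, -0.287]] f [-0.9  0.2 -1.3] op 0.222 q [ 0.74  0.79 -0.    1.92 -0.74  0.33 -0.01]
```

{"op": "send_rows", "data": {
  "commands": [0.036,0.048,0,0.008,0,0.011,1,0,0,-0.08,0,0,0,1,0,0,-0.08,0,0,0,1,0,0,0,0,0,0,1]
}}

```text
clock: 14.55
tool_pos: [0.4733, -0.3821, 0.0832]
eef_rot: [0.801, 0.061, -0.594, 0.041]
contact_force: [-0.5, 0.0, -1.7]
opening: 0.221
```

```bash
python3 - <<'E'
from h import *
s=st()
E
```

```text
t 14.55 pos [ 0.4733 -0.3821  0.0832] R [[0.287, 0.146, -0.947], [0.048, -0.989, -0.139], [-0.957, -0.006, -0.291]] f [-0.5  0.  -1.7] op 0.221 q [ 0.77  0.85 -0.07  1.92 -0.77  0.25  0.03]
```

Nearly back to the original grasp pose. I'll lower it onto the mat and release.

{"op": "send_rows", "data": {
  "commands": [0,0.012,-0.028,0,0,0.004,1,0,0,-0.01,0,0,0,1,0,0,-0.006,0,0,0,1]
}}

```text
clock: 14.85
tool_pos: [0.4757, -0.38, 0.0756]
eef_rot: [0.802, 0.063, -0.592, 0.046]
contact_force: [0.3, -0.1, -1.0]
opening: 0.221
```

```bash
python3 - <<'E'
from h import *
s=st()
E
```

```text
t 14.85 pos [ 0.4757 -0.38    0.0756] R [[0.291, 0.155, -0.944], [0.047, -0.988, -0.148], [-0.956, -0.001, -0.295]] f [ 0.3 -0.1 -1. ] op 0.221 q [ 0.78  0.87 -0.1   1.92 -0.77  0.22  0.05]
```

{"op": "send_rows", "data": {
  "commands": [0,0,-0.012,0,0,0,1,0,0,-0.006,0,0,0,1]
}}

```text
clock: 15.05
tool_pos: [0.4764, -0.3803, 0.0722]
eef_rot: [0.802, 0.063, -0.592, 0.046]
contact_force: [-2.4, 0.8, 9.8]
opening: 0.222
```

```bash
python3 - <<'E'
from h import *
s=st()
E
```

```text
t 15.05 pos [ 0.4764 -0.3803  0.0722] R [[0.292, 0.155, -0.944], [0.045, -0.988, -0.149], [-0.955, 0.001, -0.296]] f [-2.4  0.8  9.8] op 0.222 q [ 0.78  0.87 -0.11  1.92 -0.77  0.21  0.05]
```

{"op": "send_rows", "data": {
  "commands": [0,0,0,0,0,0,0.3,0,0,0,0,0,0,0.3,0,0,0,0,0,0,0.3,0,0,0.06,-0.009,0.06,0,0.3,-0.06,-0.012,0,-0.009,0.06,0,0.3,0,0,0,0,0,0,0.3]
}}

```text
clock: 15.65
tool_pos: [0.4586, -0.3863, 0.0869]
eef_rot: [0.744, 0.056, -0.665, 0.047]
contact_force: [0.0, 0.1, -0.3]
opening: 0.7
```

```bash
python3 - <<'E'
from h import *
s=st()
M=R.from_quat(s['eef_rot']).as_matrix();print('grasp pt',s['tool_pos']-M[:,0]*r.pinch_z)
d=cams.snapshot('top');crop(d['image'],330,450,160,260,6,'t7.png')
d=cams.snapshot('scene');crop(d['image'],60,260,120,270,4,'s7.png')
E
```

```text
t 15.65 pos [ 0.4586 -0.3863  0.0869] R [[0.11, 0.145, -0.983], [0.02, -0.989, -0.144], [-0.994, -0.004, -0.112]] f [ 0.   0.1 -0.3] op 0.7 q [ 0.52  0.87  0.26  1.84 -0.68  0.46 -0.13]
grasp pt [ 0.45656681 -0.38672654  0.10544525]
```

View pics/s7.png

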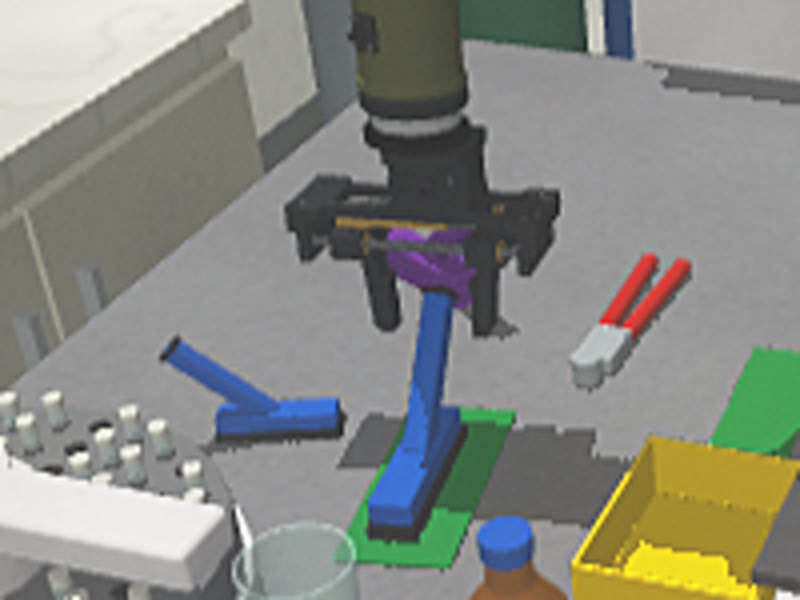

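View pics/t7.png

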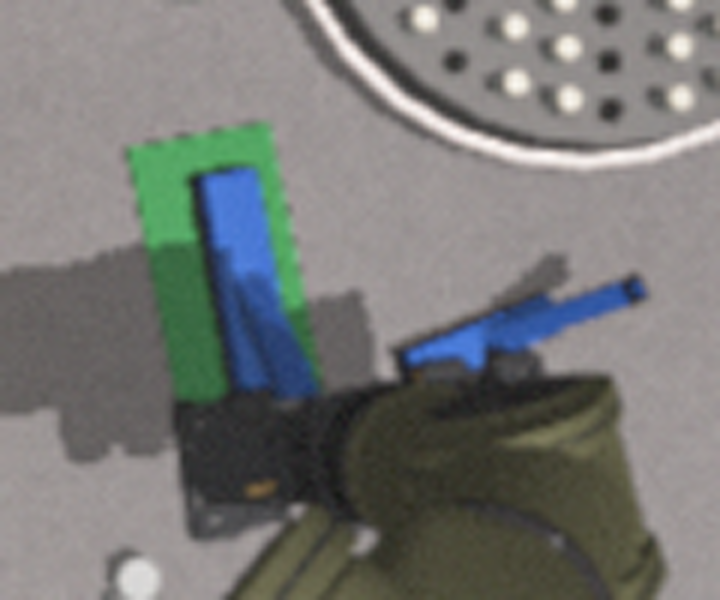

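{"op": "send_rows", "data": {
  "commands": [0.012,0.014,0,0,0,0.006,0.5,0,0,0,0,0,0,0.8,0,0,0,0,0,0,1,0,0,0,0,0,0,1,0,0,0,0,0,0,1,0,0,0,0,0,0,1,0,0,0,0,0,0,1],
  "newtons": 60
}}

```text
clock: 16.45
tool_pos: [0.46, -0.3816, 0.0854]
eef_rot: [0.746, 0.06, -0.662, 0.046]
contact_force: [-0.5, 0.4, 0.1]
opening: 0.218
```

```bash
python3 - <<'E'
from h import *
s=st()
M=R.from_quat(s['eef_rot']).as_matrix();print('grasp pt',s['tool_pos']-M[:,0]*r.pinch_z)
d=cams.snapshot('wrist');cv2.imwrite('pics/w8.png',d['image'])
E
```

```text
t 16.45 pos [ 0.46   -0.3816  0.0854] R [[0.117, 0.15, -0.982], [0.029, -0.989, -0.148], [-0.993, -0.011, -0.12]] f [-0.5  0.4  0.1] op 0.218 q [ 0.53  0.87  0.24  1.85 -0.68  0.46 -0.12]
grasp pt [ 0.45779601 -0.38218852  0.10394196]
```

View pics/w8.png

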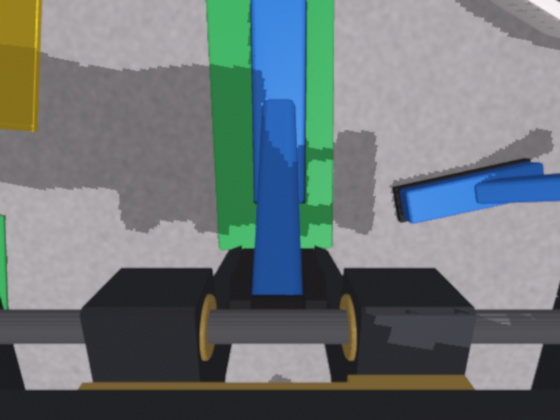

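{"op": "send_rows", "data": {
  "commands": [0,0,0.05,0,0,0,1,0,0,0.1,0,0,0,1,0,0,0.15,0,0,0,1,0,0,0.15,0,0,0,1,0,0.06,0,0,0,0,1,0,0.12,0,0,0,-0.01,1,0,0.16,0,0,0,-0.01,1,0,0.16,0,0,0,-0.01,1,0,0.16,0,0,0,-0.01,1,0,0.16,0,0,0,-0.01,1,0,0.12,0,0,0,-0.01,1,0,0,0,0,0,-0.01,1]
}}

```text
clock: 17.7
tool_pos: [0.452, -0.1336, 0.2043]
eef_rot: [0.746, 0.019, -0.666, 0.007]
contact_force: [-0.6, -0.3, -2.2]
opening: 0.221
```

```bash
python3 - <<'E'
from h import *
s=st()
E
```

```text
t 17.7 pos [ 0.452  -0.1336  0.2043] R [[0.112, 0.037, -0.993], [0.019, -0.999, -0.035], [-0.994, -0.015, -0.112]] f [-0.6 -0.3 -2.2] op 0.221 q [-0.06  0.56  0.44  2.16 -0.7   0.45 -0.59]
```

{"op": "send_rows", "data": {
  "commands": [0,0.08,-0.01,0,0,-0.008,1,0,0.12,-0.01,0,0,-0.008,1,0,0.12,0,0,0,-0.008,1,0,0.12,0,0,0,0,1,0,0.08,0,0,0,0,1]
}}

```text
clock: 18.2
tool_pos: [0.4501, -0.0028, 0.1997]
eef_rot: [0.746, 0.0, -0.666, -0.008]
contact_force: [-0.6, -0.4, -0.8]
opening: 0.219
```

```bash
python3 - <<'E'
from h import *
s=st()
d=cams.snapshot('wrist');cv2.imwrite('pics/w9.png',d['image'])
E
```

```text
t 18.2 pos [ 0.4501 -0.0028  0.1997] R [[0.112, -0.01, -0.994], [0.011, -1.0, 0.011], [-0.994, -0.012, -0.112]] f [-0.6 -0.4 -0.8] op 0.219 q [-0.41  0.56  0.5   2.24 -0.78  0.39 -0.86]
```

View pics/w9.png

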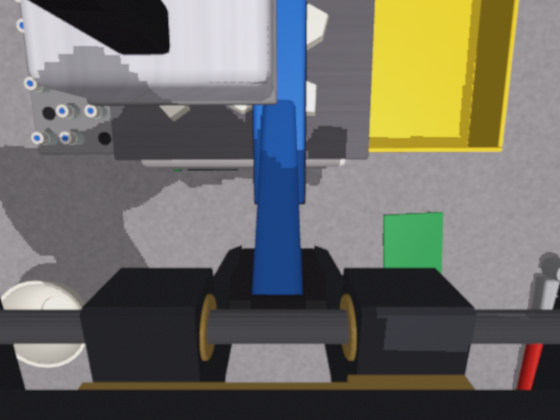

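{"op": "send_rows", "data": {
  "commands": [0,0.08,0,0,0,0.006,1,0,0.12,0,0,0,0,1,0,0.12,0,0,0,0,1,0,0.12,0,0,0,0,1,0,0.12,0,0,0,0,1,0,0.03,0,0,0,0,1,0,0,0,0,0,0,1]
}}

```text
clock: 18.95
tool_pos: [0.4489, 0.1496, 0.1997]
eef_rot: [0.745, 0.004, -0.667, -0.005]
contact_force: [0.4, -0.7, -1.8]
opening: 0.219
```

```bash
python3 - <<'E'
from h import *
s=st()
d=cams.snapshot('wrist');cv2.imwrite('pics/w10.png',d['image'])
d=cams.snapshot('scene');crop(d['image'],190,390,130,310,4,'s10.png')
E
```

```text
t 18.95 pos [0.4489 0.1496 0.1997] R [[0.111, -0.0, -0.994], [0.012, -1.0, 0.002], [-0.994, -0.012, -0.111]] f [ 0.4 -0.7 -1.8] op 0.219 q [-0.83  0.61  0.62  2.18 -0.79  0.45 -1.18]
```

View pics/w10.png

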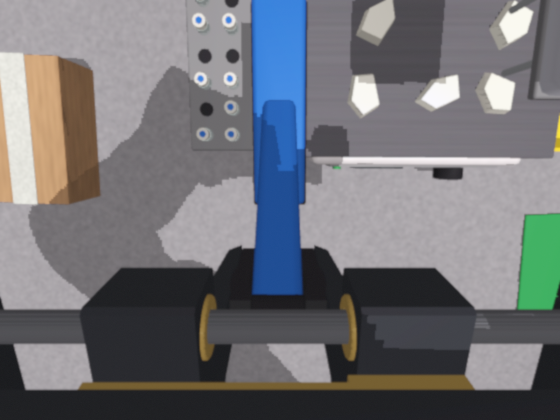

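View pics/s10.png

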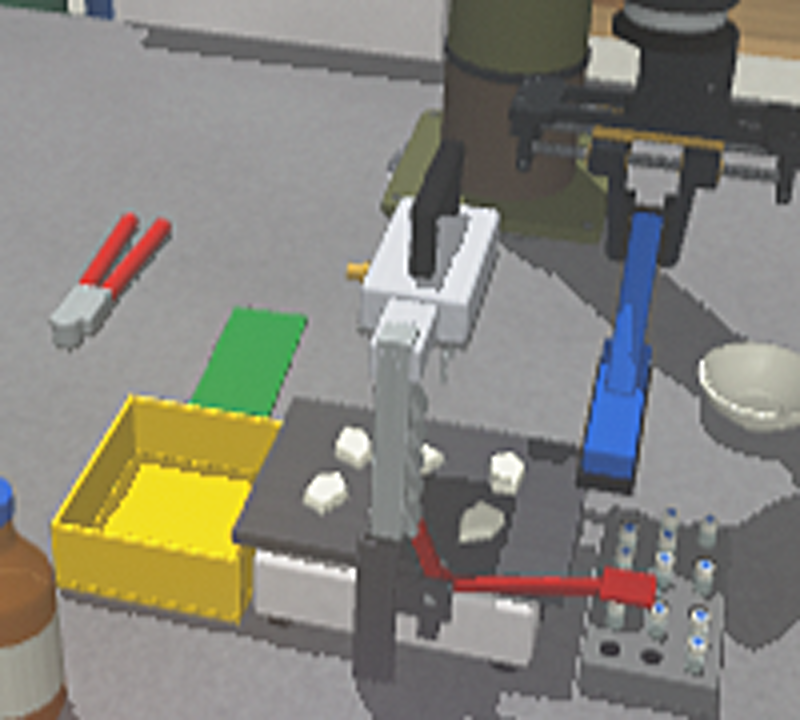

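{"op": "send_rows", "data": {
  "commands": [0.06,-0.03,0,0,0,0,1,0.05,-0.02,-0.08,0,0,0,1,0,0,-0.07,0,0,0,1,0,0,0,0,0,0,1]
}}

```text
clock: 19.45
tool_pos: [0.4782, 0.127, 0.1626]
eef_rot: [0.746, -0.002, -0.666, -0.009]
contact_force: [0.2, 0.0, -1.5]
opening: 0.22
```

```bash
python3 - <<'E'
from h import *
s=st()
d=cams.snapshot('scene');crop(d['image'],250,390,150,310,4,'s11.png')
E
```

```text
t 19.45 pos [0.4782 0.127  0.1626] R [[0.113, -0.015, -0.993], [0.008, -1.0, 0.016], [-0.994, -0.01, -0.113]] f [ 0.2  0.  -1.5] op 0.22 q [-0.68  0.68  0.5   2.15 -0.86  0.38 -1.08]
```

View pics/s11.png

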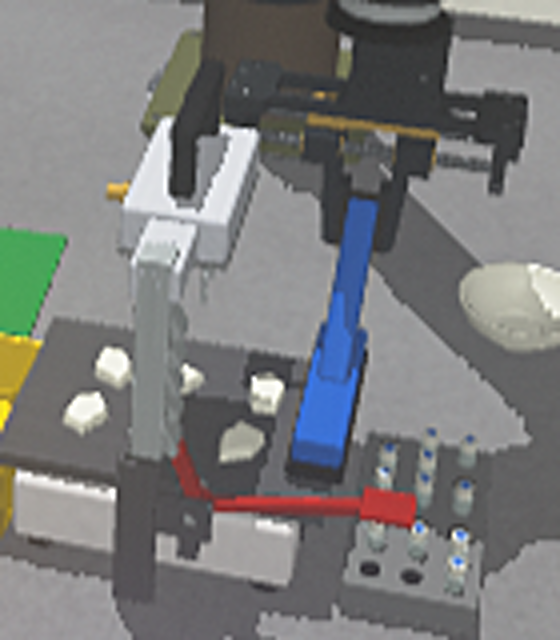

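{"op": "send_rows", "data": {
  "commands": [0,0.01,-0.012,0,0,0.01,1,0,0,-0.006,0,0,0,1,0,0,0,0,0,0,1]
}}

```text
clock: 19.8
tool_pos: [0.4795, 0.1277, 0.1606]
eef_rot: [0.747, 0.003, -0.665, -0.004]
contact_force: [-0.2, -0.3, -1.9]
opening: 0.219
```

```bash
python3 - <<'E'
from h import *
s=st()
E
```

```text
t 19.8 pos [0.4795 0.1277 0.1606] R [[0.117, -0.001, -0.993], [0.009, -1.0, 0.003], [-0.993, -0.01, -0.117]] f [-0.2 -0.3 -1.9] op 0.219 q [-0.67  0.68  0.49  2.15 -0.86  0.37 -1.06]
```

{"op": "send_rows", "data": {
  "commands": [-0.008,0,-0.012,0,0,0,1,0,0,-0.005,0,0,0,1,0,0,0,0,0,0,1]
}}

```text
clock: 20.1
tool_pos: [0.4775, 0.1281, 0.1569]
eef_rot: [0.748, 0.003, -0.664, -0.004]
contact_force: [-0.1, -0.5, -0.4]
opening: 0.215
```

{"op": "send_rows", "data": {
  "commands": [0,-0.03,0,0,0,0,1,0,-0.05,0,0,0,0,1,0,-0.05,0,0,0,0,1,0,-0.05,0,0,0,0,1,0,-0.05,0,0,0,0,1,0,0,0,0,0,0,1]
}}

```text
clock: 20.7
tool_pos: [0.4778, 0.0672, 0.1573]
eef_rot: [0.748, 0.004, -0.663, -0.003]
contact_force: [0.2, 0.8, -0.8]
opening: 0.218
```

```bash
python3 - <<'E'
from h import *
s=st()
d=cams.snapshot('wrist');cv2.imwrite('pics/w12.png',d['image'])
d=cams.snapshot('scene');crop(d['image'],210,370,150,310,4,'s12.png')
E
```

```text
t 20.7 pos [0.4778 0.0672 0.1573] R [[0.12, 0.001, -0.993], [0.01, -1.0, -0.0], [-0.993, -0.009, -0.12]] f [ 0.2  0.8 -0.8] op 0.218 q [-0.5   0.66  0.41  2.2  -0.87  0.31 -0.93]
```

View pics/w12.png

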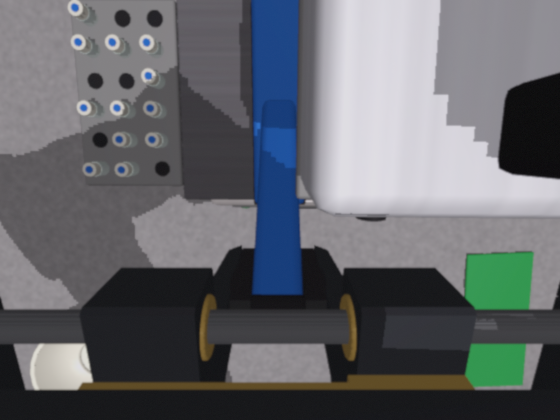

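View pics/s12.png

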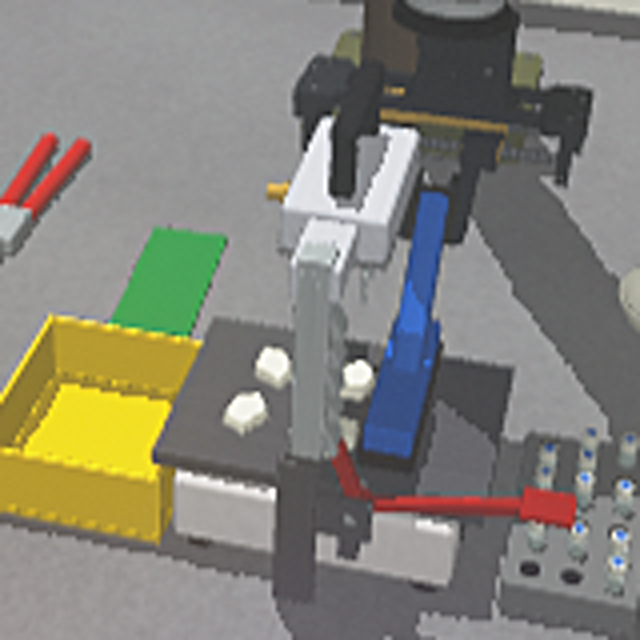

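{"op": "send_rows", "data": {
  "commands": [0,-0.04,0,0,0,0,1,0,-0.05,0,0,0,0,1,0,-0.05,0,0,0,0,1,0,-0.05,0,0,0,0,1,0,-0.05,0,0,0,0,1,0,-0.05,0,0,0,0,1]
}}

```text
clock: 21.4
tool_pos: [0.478, -0.0011, 0.1568]
eef_rot: [0.748, 0.011, -0.664, 0.001]
contact_force: [-0.0, -0.6, -1.3]
opening: 0.218
```

```bash
python3 - <<'E'
from h import *
s=st()
d=cams.snapshot('wrist');cv2.imwrite('pics/w13.png',d['image'])
d=cams.snapshot('scene');crop(d['image'],190,350,150,310,4,'s13.png')
E
```

```text
t 21.4 pos [ 0.478  -0.0011  0.1568] R [[0.119, 0.017, -0.993], [0.015, -1.0, -0.016], [-0.993, -0.013, -0.119]] f [-0.  -0.6 -1.3] op 0.218 q [-0.3   0.65  0.34  2.21 -0.84  0.29 -0.78]
```

View pics/w13.png

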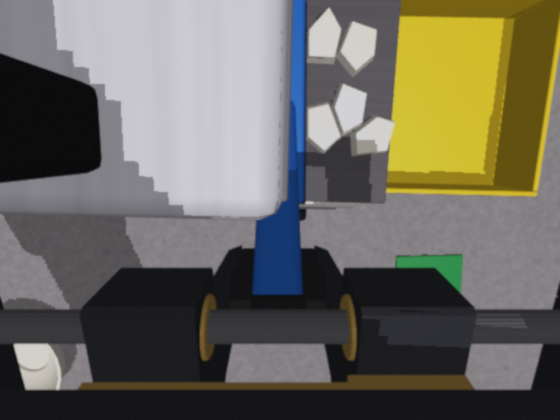

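View pics/s13.png

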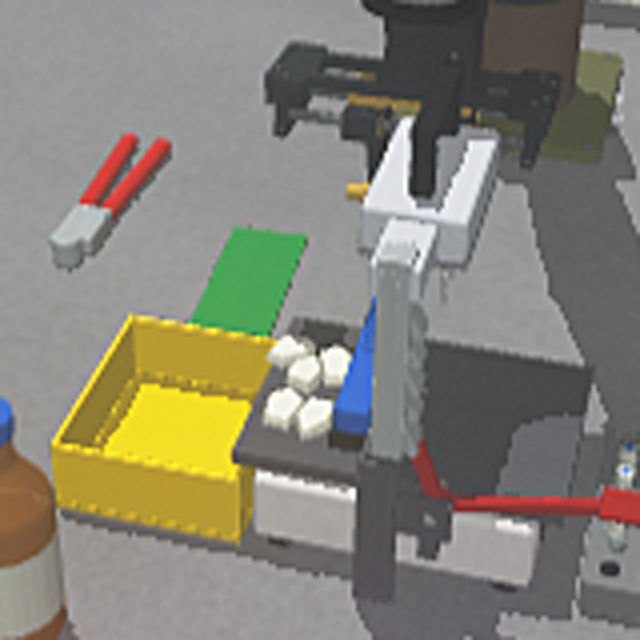

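{"op": "send_rows", "data": {
  "commands": [0,-0.04,0,0,0,-0.01,1,0,-0.05,0,0,0,0,1,0,-0.05,0,0,0,0,1,0,-0.05,0,0,0,0,1,0,-0.05,0,0,0,0,1,0,0,0,0,0,0,1]
}}

```text
clock: 22.1
tool_pos: [0.4784, -0.0628, 0.1568]
eef_rot: [0.748, 0.005, -0.663, -0.005]
contact_force: [0.2, -0.7, -1.2]
opening: 0.222
```

```bash
python3 - <<'E'
from h import *
s=st()
d=cams.snapshot('wrist');cv2.imwrite('pics/w14.png',d['image'])
d=cams.snapshot('scene');crop(d['image'],190,350,150,310,4,'s14.png')
E
```

```text
t 22.1 pos [ 0.4784 -0.0628  0.1568] R [[0.12, 0.001, -0.993], [0.013, -1.0, 0.001], [-0.993, -0.013, -0.12]] f [ 0.2 -0.7 -1.2] op 0.222 q [-0.15  0.65  0.32  2.19 -0.82  0.3  -0.69]
```

View pics/w14.png

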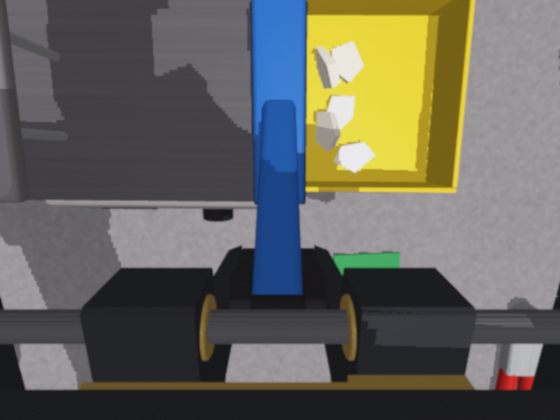

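View pics/s14.png

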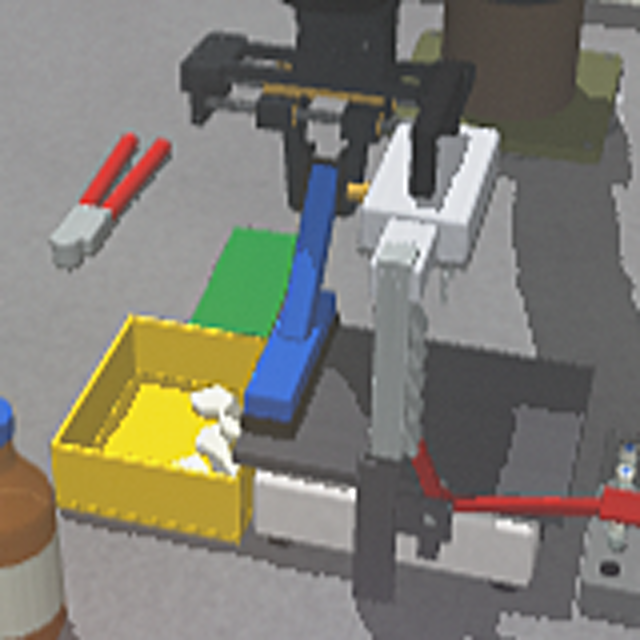

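{"op": "send_rows", "data": {
  "commands": [0,-0.04,0,0,0,0,1,0,0,0.08,0,0,0,1,0,0,0.08,0,0,0,1,-0.02,-0.08,0,0,0,0,1,-0.02,-0.14,0,0,0,0,1,0,-0.16,0,0,0,0.012,1,0,-0.16,0,0,0,0.012,1,0,-0.16,0,0,0,0.012,1,0,-0.16,0,0,0,0.012,1,0,-0.16,0,0,0,0.012,1,0,-0.12,0,0,0,0.012,1,0,0,0,0,0,0.012,1]
}}

```text
clock: 23.4
tool_pos: [0.4645, -0.3624, 0.1966]
eef_rot: [0.743, 0.065, -0.665, 0.047]
contact_force: [-0.5, 1.0, -1.2]
opening: 0.219
```

```bash
python3 - <<'E'
from h import *
s=st()
d=cams.snapshot('scene');crop(d['image'],190,350,150,310,4,'s15.png')
d=cams.snapshot('top');crop(d['image'],185,335,150,240,5,'t15.png')
E
```

```text
t 23.4 pos [ 0.4645 -0.3624  0.1966] R [[0.109, 0.159, -0.981], [0.033, -0.987, -0.156], [-0.994, -0.015, -0.112]] f [-0.5  1.  -1.2] op 0.219 q [ 0.42  0.7   0.38  1.8  -0.55  0.68 -0.27]
```

View pics/t15.png

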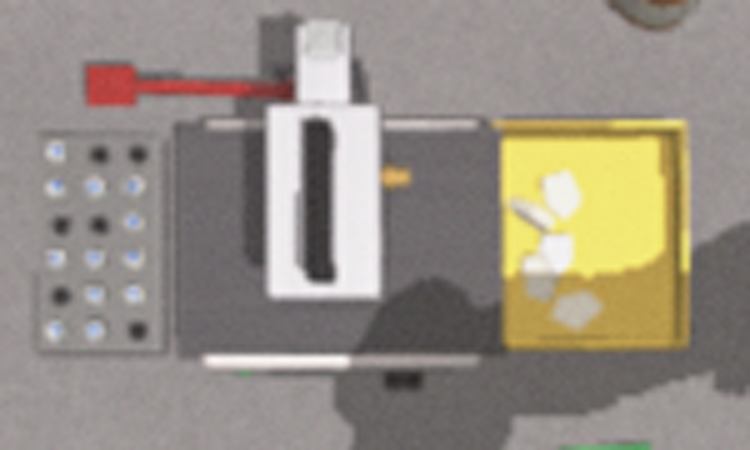

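View pics/s15.png

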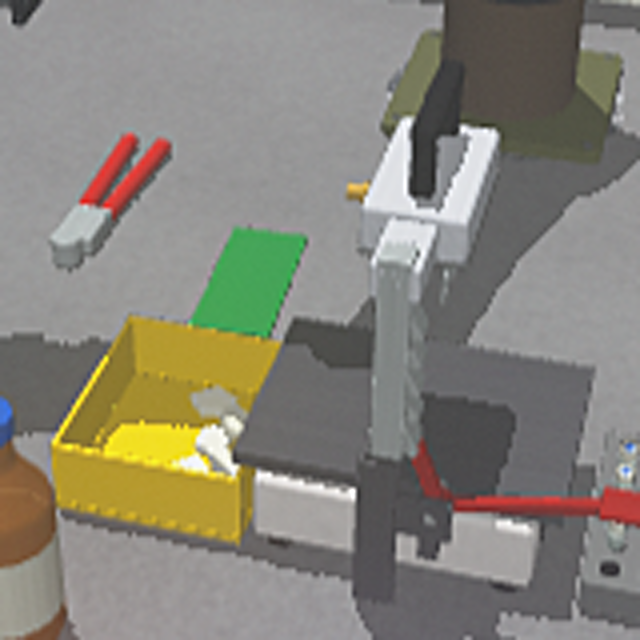

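{"op": "send_rows", "data": {
  "commands": [-0.034,-0.06,0,0,-0.005,0,1,0,0,-0.12,0,0,0,1,0,0,-0.14,0,0,0,1,0,0,-0.1,0,0,0,1,0,0,0,0,0,0,1]
}}

```text
clock: 24.0
tool_pos: [0.4598, -0.361, 0.1038]
eef_rot: [0.746, 0.075, -0.66, 0.048]
contact_force: [-0.0, 0.0, -1.4]
opening: 0.218
```

```bash
python3 - <<'E'
from h import *
s=st()
d=cams.snapshot('wrist');cv2.imwrite('pics/w16.png',d['image'])
E
```

```text
t 24.0 pos [ 0.4598 -0.361   0.1038] R [[0.116, 0.175, -0.978], [0.049, -0.984, -0.17], [-0.992, -0.028, -0.123]] f [-0.   0.  -1.4] op 0.218 q [ 0.51  0.83  0.24  1.87 -0.65  0.48 -0.14]
```

View pics/w16.png

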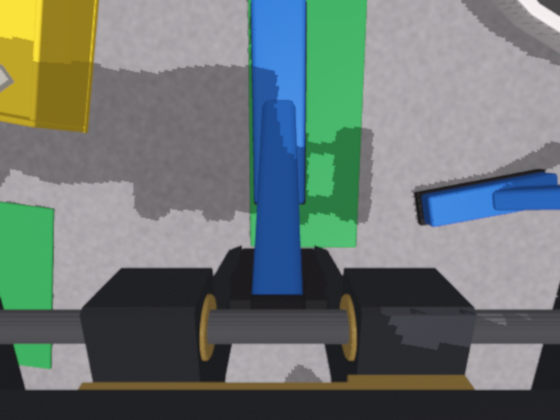

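{"op": "send_rows", "data": {
  "commands": [-0.014,-0.072,0,-0.011,0,-0.009,1,0,0,-0.02,0,0,0,1,0,0,0,0,0,0,1]
}}

```text
clock: 24.35
tool_pos: [0.4591, -0.381, 0.1035]
eef_rot: [0.747, 0.062, -0.66, 0.053]
contact_force: [0.3, 0.4, -1.9]
opening: 0.216
```

```bash
python3 - <<'E'
from h import *
s=st()
E
```

```text
t 24.35 pos [ 0.4591 -0.381   0.1035] R [[0.122, 0.162, -0.979], [0.024, -0.987, -0.161], [-0.992, -0.004, -0.125]] f [ 0.3  0.4 -1.9] op 0.216 q [ 0.52  0.84  0.25  1.85 -0.65  0.47 -0.14]
```

{"op": "send_rows", "data": {
  "commands": [-0.008,0.006,-0.05,0.004,0,0,1,0,0,-0.02,0,0,0,1,0,0,0,0,0,0,1]
}}

```text
clock: 24.65
tool_pos: [0.4576, -0.3801, 0.0862]
eef_rot: [0.748, 0.064, -0.659, 0.051]
contact_force: [-0.5, -0.9, -1.3]
opening: 0.216
```

```bash
python3 - <<'E'
from h import *
s=st()
E
```

```text
t 24.65 pos [ 0.4576 -0.3801  0.0862] R [[0.124, 0.162, -0.979], [0.029, -0.987, -0.16], [-0.992, -0.008, -0.127]] f [-0.5 -0.9 -1.3] op 0.216 q [ 0.55  0.86  0.22  1.86 -0.67  0.44 -0.12]
```

{"op": "send_rows", "data": {
  "commands": [0,0,-0.006,0,0,0,1,0,0,-0.004,0,0,0,1,0,0,0,0,0,0,1]
}}

```text
clock: 24.95
tool_pos: [0.4574, -0.3806, 0.0855]
eef_rot: [0.749, 0.064, -0.658, 0.051]
contact_force: [-0.0, -0.6, -1.8]
opening: 0.219
```

{"op": "send_rows", "data": {
  "commands": [0,0,-0.01,0,0,0,1,0,0,-0.005,0,0,0,1]
}}

```text
clock: 25.15
tool_pos: [0.4574, -0.3814, 0.0851]
eef_rot: [0.749, 0.063, -0.657, 0.051]
contact_force: [-3.3, 1.8, 7.9]
opening: 0.22
```

{"op": "send_rows", "data": {
  "commands": [0,0,0,0,0,0,0.3,0,0,0,0,0,0,0.3,0,0,0,0,0,0,0.3,0,0,0,0,0,0,0.3,0,0,0.08,0,0,0,0.3,0,0,0.15,0,0,0,0.3,0,0,0.15,0,0,0,0.3,0,0,0.15,0,0,0,0.3,0,0,0.1,0,0,0,0.3]
}}

```text
clock: 26.05
tool_pos: [0.4556, -0.3792, 0.2429]
eef_rot: [0.747, 0.065, -0.659, 0.048]
contact_force: [-0.3, -0.3, -0.2]
opening: 0.701
```

```bash
python3 - <<'E'
from h import *
s=st()
d=cams.snapshot('wrist');cv2.imwrite('pics/w17.png',d['image'])
d=cams.snapshot('scene');crop(d['image'],60,260,120,270,4,'s17.png')
E
```

```text
t 26.05 pos [ 0.4556 -0.3792  0.2429] R [[0.122, 0.161, -0.979], [0.034, -0.987, -0.158], [-0.992, -0.014, -0.126]] f [-0.3 -0.3 -0.2] op 0.701 q [ 0.43  0.65  0.42  1.75 -0.52  0.79 -0.28]
```

View pics/w17.png

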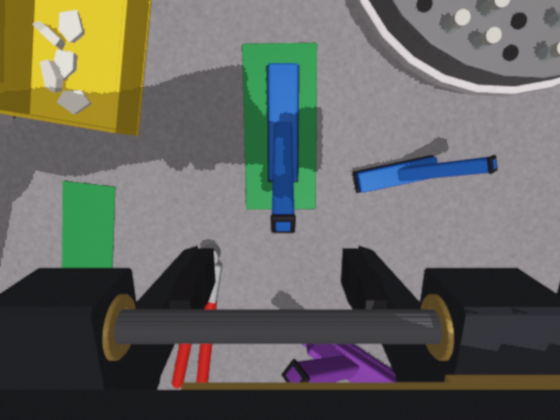

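View pics/s17.png

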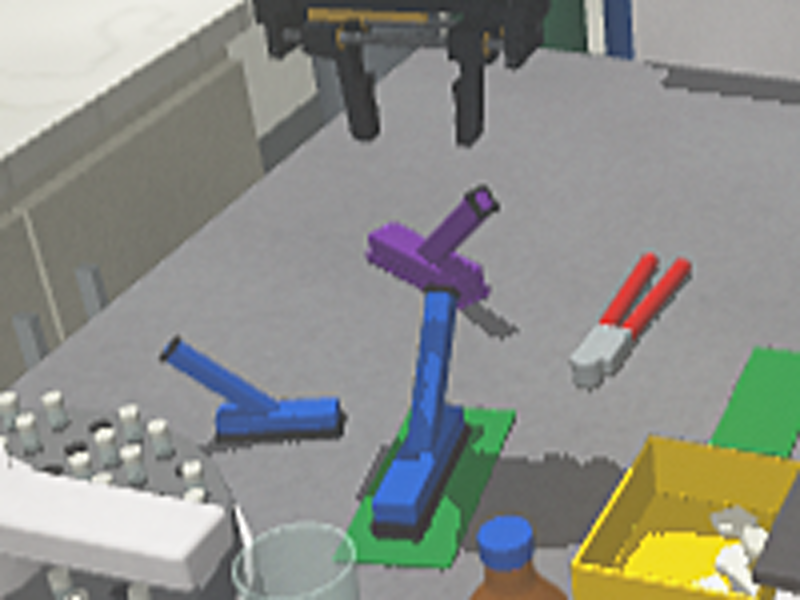

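{"op": "send_rows", "data": {
  "commands": [0,0.06,0.12,0,0,0,0.5,0,0.12,0.15,0,0.02,-0.013,0.8,0,0.16,0.12,0,0.02,-0.013,1,0,0.16,0.06,0,0.02,-0.013,1,0,0.16,0,0,0.02,-0.013,1,0,0.16,0,0,0,-0.013,1,0,0.16,0,0,0,-0.013,1,0,0.16,0,0,0,-0.013,1,0,0.16,0,0,0,-0.013,1,0.05,0.16,0,0,0,0,1,0.1,0.16,0,0,0,0,1,0.1,0.16,0,0,0,0,1]
}}

```text
clock: 27.35
tool_pos: [0.511, 0.0786, 0.3486]
eef_rot: [-0.701, -0.002, 0.713, 0.017]
contact_force: [1.1, -0.5, 0.4]
opening: -0.001
```

```bash
python3 - <<'E'
from h import *
s=st()
E
```

```text
t 27.35 pos [0.511  0.0786 0.3486] R [[-0.018, -0.022, -1.0], [0.027, -0.999, 0.021], [-0.999, -0.027, 0.018]] f [ 1.1 -0.5  0.4] op -0.001 q [-0.62  0.48  0.64  1.74 -0.36  1.05 -1.44]
```

{"op": "send_rows", "data": {
  "commands": [0.1,0.14,0,-0.015,-0.01,0.012,1,0.12,0.14,0,0,0,0,1,0.14,0.1,0,0,0,0,1,0.14,0,0,0,0,0,1,0.13,0,-0.1,0,0,0,1,0,0,-0.16,0,0,0,1,0,0,-0.16,0,0,0,1,0,0,-0.16,0,0,0,1,0,0,0,0,0,0,1]
}}

```text
clock: 28.25
tool_pos: [0.6705, 0.1913, 0.1813]
eef_rot: [-0.7, -0.009, 0.714, -0.004]
contact_force: [-0.7, -0.2, -0.6]
opening: 0.006
```

```bash
python3 - <<'E'
from h import *
s=st()
d=cams.snapshot('wrist');cv2.imwrite('pics/w18.png',d['image'])
d=cams.snapshot('scene');crop(d['image'],230,430,130,310,4,'s18.png')
E
```

```text
t 28.25 pos [0.6705 0.1913 0.1813] R [[-0.019, 0.018, -1.0], [0.006, -1.0, -0.019], [-1.0, -0.006, 0.019]] f [-0.7 -0.2 -0.6] op 0.006 q [-0.58  0.92  0.52  1.38 -0.5   1.   -1.5 ]
```

View pics/w18.png

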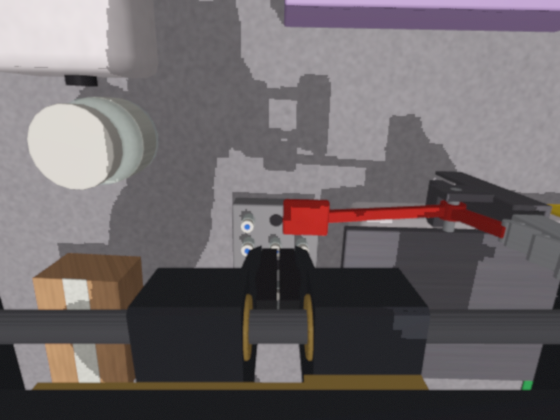

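View pics/s18.png

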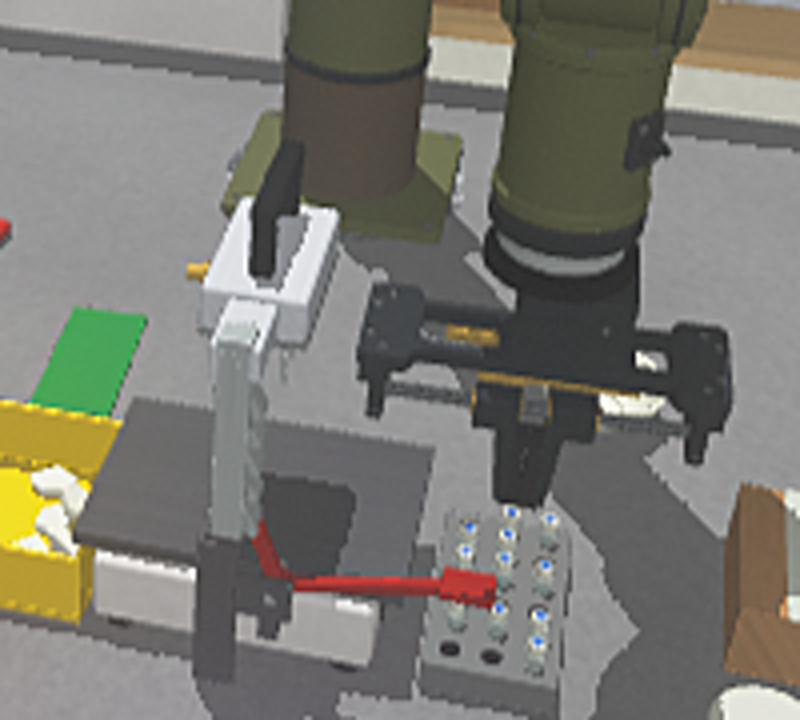

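{"op": "send_rows", "data": {
  "commands": [0.004,-0.062,0,-0.005,-0.01,-0.01,1,0,0,-0.12,0,0,0,1,0,0,-0.1,0,0,0,1,0,0,0,0,0,0,1]
}}

```text
clock: 28.75
tool_pos: [0.6833, 0.1713, 0.1437]
eef_rot: [0.718, -0.0, -0.696, 0.0]
contact_force: [-0.5, 0.1, 0.1]
opening: 0.004
```

```bash
python3 - <<'E'
from h import *
s=st()
d=cams.snapshot('scene');crop(d['image'],230,430,130,310,4,'s19.png')
E
```

```text
t 28.75 pos [0.6833 0.1713 0.1437] R [[0.031, -0.001, -1.0], [-0.001, -1.0, 0.001], [-1.0, 0.001, -0.031]] f [-0.5  0.1  0.1] op 0.004 q [-0.55  0.95  0.5   1.43 -0.53  0.86 -1.46]
```

View pics/s19.png

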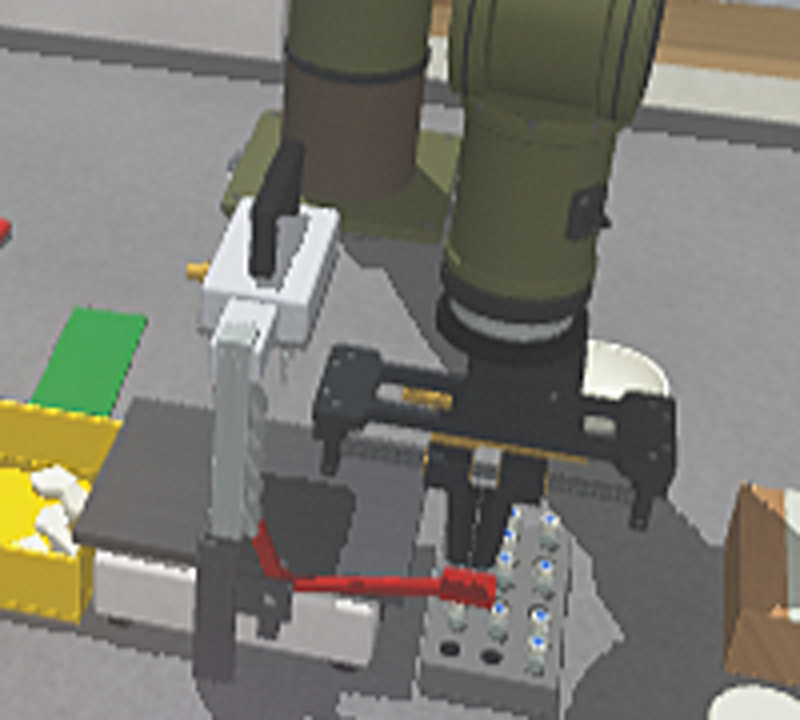

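{"op": "send_rows", "data": {
  "commands": [-0.05,0.018,0,0,0.017,0,1,0,0,-0.07,0,0,0,1,0,0,0,0,0,0,1]
}}

```text
clock: 29.1
tool_pos: [0.6744, 0.1759, 0.1336]
eef_rot: [0.712, 0.0, -0.702, -0.001]
contact_force: [0.1, 0.1, -1.2]
opening: 0.005
```

```bash
python3 - <<'E'
from h import *
s=st()
E
```

```text
t 29.1 pos [0.6744 0.1759 0.1336] R [[0.015, -0.001, -1.0], [0.002, -1.0, 0.001], [-1.0, -0.002, -0.015]] f [ 0.1  0.1 -1.2] op 0.005 q [-0.56  0.96  0.49  1.45 -0.54  0.86 -1.46]
```

Over the pad now (x .674, y .176), so I'll press down.

{"op": "send_rows", "data": {
  "commands": [-0.01,0,-0.06,0,0.005,0,1,0,0,-0.06,0,0,0,1,0,0,-0.06,0,0,0,1,0,0,-0.05,0,0,0,1]
}}

```text
clock: 29.5
tool_pos: [0.6736, 0.1771, 0.0741]
eef_rot: [0.711, 0.001, -0.703, -0.001]
contact_force: [-0.2, 0.1, 1.7]
opening: 0.006
```

```bash
python3 - <<'E'
from h import *
s=st()
d=cams.snapshot('scene');crop(d['image'],230,430,130,310,4,'s20.png')
E
```

```text
t 29.5 pos [0.6736 0.1771 0.0741] R [[0.012, 0.0, -1.0], [0.003, -1.0, -0.0], [-1.0, -0.003, -0.012]] f [-0.2  0.1  1.7] op 0.006 q [-0.54  1.03  0.45  1.47 -0.57  0.76 -1.43]
```

View pics/s20.png

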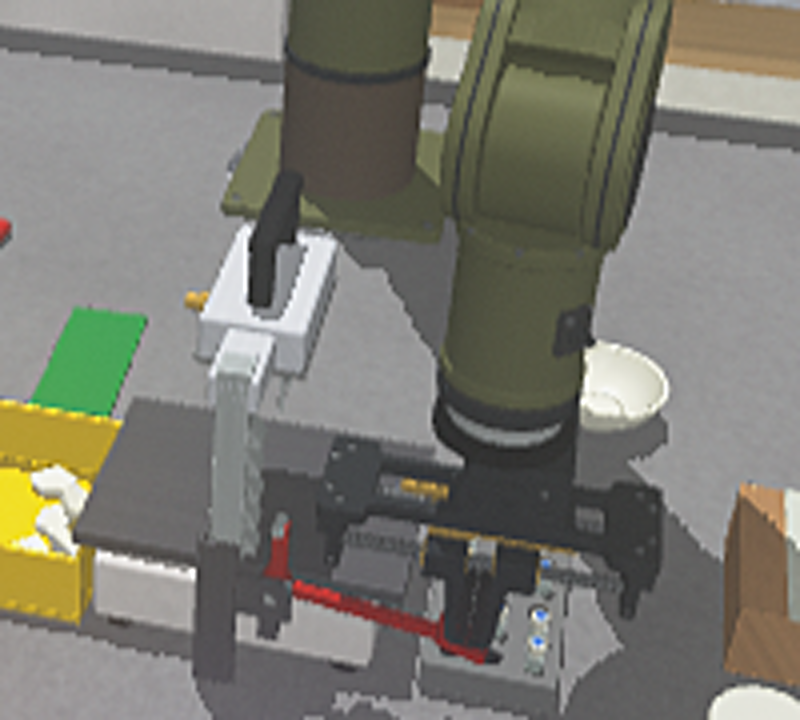

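{"op": "send_rows", "data": {
  "commands": [0,0,0,0,0,0,1,0,0,0,0,0,0,1,0,0,0,0,0,0,1,0,0,0,0,0,0,1,0,0,0,0,0,0,1,0,0,0,0,0,0,1,0,0,0,0,0,0,1,0,0,0,0,0,0,1,0,0,0,0,0,0,1,0,0,0,0,0,0,1]
}}

```text
clock: 30.55
tool_pos: [0.6739, 0.177, 0.0739]
eef_rot: [0.711, 0.002, -0.704, -0.002]
contact_force: [-0.6, 1.2, 6.8]
opening: 0.004
```

```bash
python3 - <<'E'
from h import *
s=st()
d=cams.snapshot('scene');crop(d['image'],230,430,130,310,4,'s21.png')
E
```

```text
t 30.55 pos [0.6739 0.177  0.0739] R [[0.01, -0.0, -1.0], [0.006, -1.0, 0.0], [-1.0, -0.006, -0.01]] f [-0.6  1.2  6.8] op 0.004 q [-0.54  1.03  0.45  1.47 -0.57  0.76 -1.43]
```

View pics/s21.png

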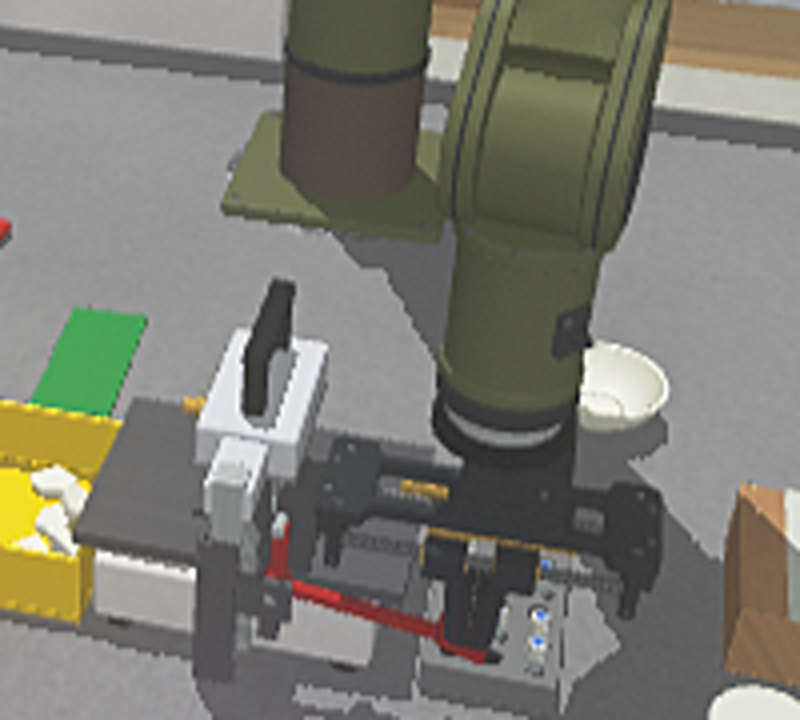

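{"op": "send_rows", "data": {
  "commands": [0,0,0.06,0,0,0,1,0,0,0.12,0,0,0,1,0,0.02,0.16,0,0,0,1,0,0.04,0.16,0,0,0,1,-0.04,0.08,0.16,0,0,0,1,-0.08,0.08,0.1,0,0,0,1,-0.12,0.08,0,0,0,0,1,-0.12,0.08,0,0,0,0,1,0,0,0,0,0,0,1]
}}

```text
clock: 31.5
tool_pos: [0.5797, 0.2697, 0.2702]
eef_rot: [0.71, -0.002, -0.704, -0.003]
contact_force: [-0.0, 0.3, -0.1]
opening: 0.002
```

```bash
python3 - <<'E'
from h import *
s=st()
d=cams.snapshot('scene');cv2.imwrite('pics/s22.png',d['image'])
crop(d['image'],190,370,190,310,4,'s22c.png')
d=cams.snapshot('top');cv2.imwrite('pics/t22.png',d['image']);crop(d['image'],185,335,150,240,5,'t22c.png')
a=cv2.imread('pics/top0.png');x=cv2.absdiff(a,d['image']).max(2)
print(onz(d,(185+328/5-.4,150+145/5-.4),.212))
E
```

```text
t 31.5 pos [0.5797 0.2697 0.2702] R [[0.008, -0.007, -1.0], [0.002, -1.0, 0.007], [-1.0, -0.002, -0.008]] f [-0.   0.3 -0.1] op 0.002 q [-0.82  0.74  0.6   1.51 -0.46  1.02 -1.68]
[0.61502465 0.02734701 0.212     ]
```

View pics/s22.png

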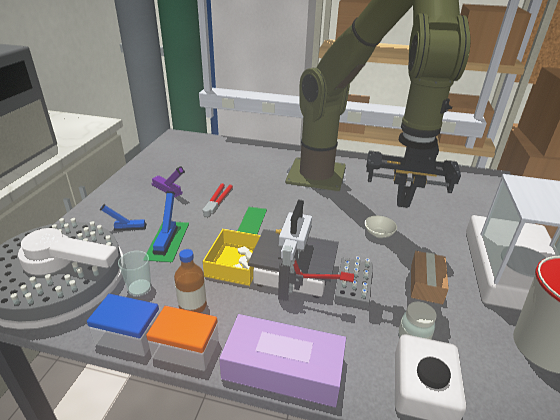

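View pics/s22c.png

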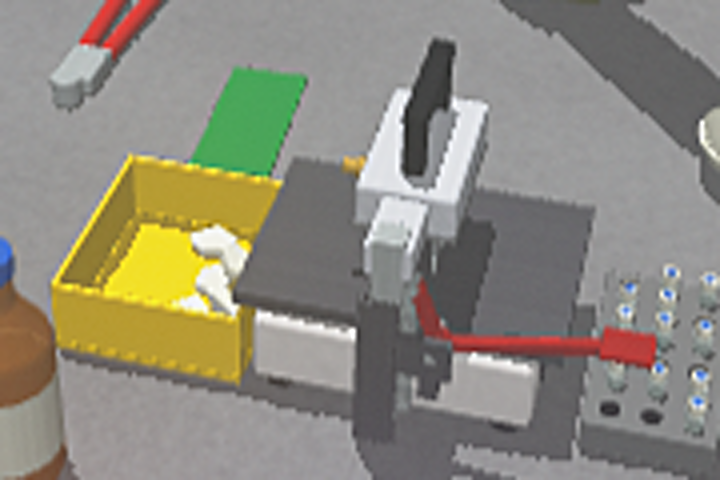

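View pics/t22c.png

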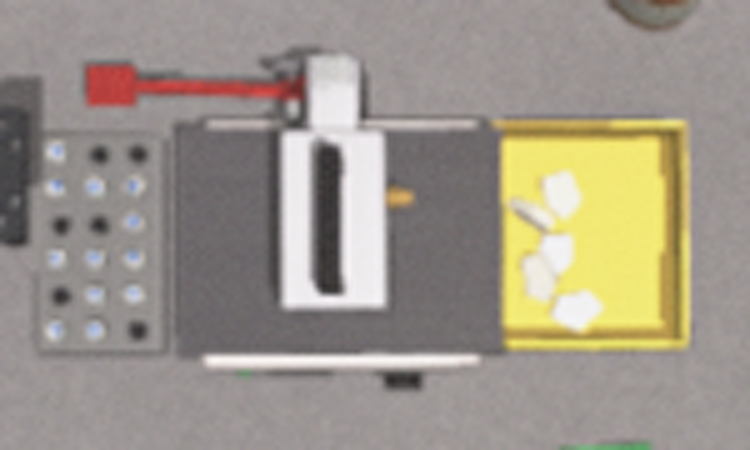

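View pics/t22.png

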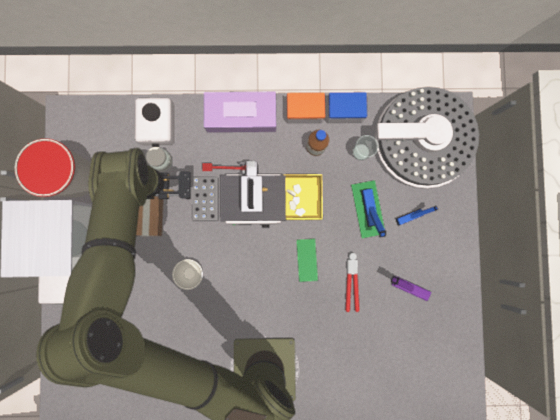

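The head bar is back at its original pixels, the pawl lever has sprung back, and the plate is clear. All five pieces lie in the tray, the scraper stands on the mat, and the other things are where they were. I'm handing it in.

```bash
python3 -c "
from plant import job
print(job.finish_job())"
```

```text
the job is handed in; nothing more can be done
None
```

I finished the job and handed it in at about 31.6 s of the 72 s allowed.

**What I did:** I lifted the head by its handle about 104 mm, and the pawl held it on the fifth notch. One sweep of the scraper towards the robot's right pushed all five pieces into the tray, and the fingers never touched them. The scraper went back on the larger green mat. I then pressed the red lever, and the head sank fully down.

**One detour:** My first grip on the scraper tilted the tool too far, and two wrist joints came up against their range limits on the way to the plate. I put the scraper back on its mat, took it higher on the handle with less tilt, and carried on. By the readings I took, no joint went past its range.

**Last checks:**
- **Head and lever:** in the final top view the handle bar is at the same pixels as at the start, and the lever has sprung back.
- **Pieces:** the plate is empty and all five lie inside the tray. One of them is leaning on its edge next to the tray wall beside the plate.
- **Scraper:** it stands lengthwise inside the mat.
- **Other things:** they look unmoved. I judged this by eye from the pictures, and the arm partly hid the carton and jar in the last top view.
- **Forces:** the highest wrist force I read was about 10 N, and the robot was touching nothing at the end.

No check failed or disagreed.

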